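Set the washed cups to drain

TASK

Set the washed cups to drain: put the two blue beakers from the counter into the two empty pockets of the leaning drainer, one in each, still mouth-down and fully home, letting them down gently rather than dropping them, and hang the mug by its handle on the hook of the stand. Don't knock a beaker over, and leave the beaker that is already draining and the other things on the counter where they are.

Things in the scene. Friction and masses are not known exactly. Their poses are not given: they have to be found in the camera images.
- beaker_a: blue ceramic drinking beaker, straight round tube 54 mm in diameter, 140 mm long, about 220 g, standing mouth-down on the counter. Origin: centre of the mouth (its lower end); z runs along the beaker from the mouth to the closed foot, which is 140 mm from the origin.
- beaker_b: second beaker, the same as beaker_a in every way; either may go into either pocket.
- beaker_c: third, identical beaker, already draining in the middle pocket; stays there.
- pocket_left: left (+y) pocket of the grey drainer, empty: a square cup, open at the top, 62 mm square inside, 70 mm deep, walls 4 mm, leaning 25 degrees from vertical towards the robot. Origin: centre of its inner floor, 50 mm above the counter; z runs along the pocket out of its mouth (up and towards the robot); y is level, along the row of pockets.
- pocket_right: right (-y) pocket of the drainer, empty; the same size and axes as pocket_left, 220 mm from it. The middle pocket, halfway between, is taken by beaker_c; all stand on one tray 317 mm long, 150 mm deep.
- mug: orange ceramic mug standing upright on the counter, 66 mm in outer diameter, 95 mm tall, wall 4 mm, about 250 g. Origin: centre of its underside; z up along the mug; its handle is on its +y side, a loop in the yz plane made of a 10 mm round bar; the loop's opening reaches from y = 33 to 59 mm and from z = 26 to 73 mm, and its outer edge is at y = 69 mm.
- mug_handle (a point): centre of the opening of the mug's handle, at (0, 46, 49.5) mm in the mug's frame.
- hook_stand: steel stand: round foot 100 mm in diameter and 12 mm high, post 16 mm in diameter and 220 mm high, and one hook: a level prong 8 mm thick, its centre line 200 mm above the counter, running 78 mm from the post's axis along the stand's -x (towards the robot), then turning up to a tip. Origin: centre of the foot's underside; z up.
- hook_stand_tip (a point): upturned tip of the hook, at (-94, 0, 222) mm in the stand's frame, 22 mm above the prong's centre line.
- soap: green soap bottle, 54 mm in diameter, 150 mm tall, with a white cap, standing among the beakers; stays. Origin: centre of its underside.
- brush: washing-up brush, 200 mm long, lying at the right near the robot; stays. Origin: middle of its underside.
- spoon: wooden spoon, 220 mm long, lying at the left; stays. Origin: middle of its underside.
- saucer: white saucer, 130 mm across, 18 mm high, at the left near the robot; stays. Origin: centre of its underside.
Things that resemble listed ones, but are neither listed nor needed, are in the scene too. What is shaped like the beaker_a but yellow is not meant.

How it is judged:
By the outcome, as a careful person would: the job done as asked, in the order asked, and still so for the second after the job is handed in, with the robot touching nothing.
It also fails if it takes over 72 s, if anything falls off the work surface, if the arm or the gripper's body presses on something with over 40 N, if the wrist force passes 120 N, or if a joint passes its speed limit or range.

ROBOT

A 6-joint arm with a two-finger parallel gripper is mounted at the origin on the work surface. World frame = base frame: x ahead of the robot, y to its left, z up, the work surface at z = 0. Lengths are in m, angles in degrees, forces in N, time in s.
With the tool pointing down it reaches from about 0.4 to 0.825 m from the base axis. Payload 7 kg.
Tool frame: the origin (TCP) lies between the finger pads; the fingertips stand 11 mm ahead of it and the grasp point (between the pads) lies 8 mm behind it; z points along the fingers, y is the direction in which the jaws open and shut (so a half turn about z gives the same grasp; the last joint's range is limited). The gripper opens to 88 mm and grips with 3 to 60 N. Pads are 19 mm wide; open, the fingers measure 130 mm over their backs; the gripper's body (78 mm by 193 mm) begins 47 mm behind the grasp point.
Start: joints at [85.778, 20.546, 0.682, 0, -70.136, -16.507], TCP at [0.239, 0.631, 0.238] pointing down, gripper open.
Joint ranges: [-176.03, 176.03], [-82.01, 121.73], [-58.28, 71.71], [-173.87, 95.51], [-174.79, -0.11], [-173.66, 173.66]. Speed limits (degrees/s): [136.94, 136.94, 172.46, 180, 180, 180].

INTERFACE

Orientations are given as [roll, pitch, yaw] about the fixed x, y, z axes, in that order (R = Rz(yaw) Ry(pitch) Rx(roll)).
In Python, from plant import r gives the robot as it stands.
- The arm moves only by the shell command python3 -m inch 'ROWS' [OPENING] [FORCE]. ROWS is JSON, a list of rows, each an object of numbers: "x", "y", "z": the shift along the tool's x, y, z as a fraction of full scale; "yaw": the turn about the tool's z as a fraction of full scale. In form: [{"x": .., "y": .., "z": .., "yaw": ..}, ...]. A call has 1 to 5 rows; each row shifts and turns the pose as measured when the row begins, along the tool's axes as they then stand; what a row does not reach is not made up. Full scale, the value 1, is 0.025 m for a shift and 4 degrees for a turn. A row lasts 1/12 s, in which the tool goes at most 41.7 mm and 7.16 degrees, less where a joint would pass 70% of its speed; a pose out of reach is approached as far as the arm can. A call with a number of a shift or a turn outside -1 to 1 is refused whole. A call with a gripper value outside its range is refused whole. OPENING is the opening, from -1 (shut) to 1 (fully open), set as the call begins (- or left out, the last holds). The fingers move at their own pace and stop on an object; FORCE is the grip in N (left out, the last holds). Time passes only in rows, so rows that do not move let the fingers close. It gives the time, the measured TCP pose, the force and the opening at its end, in the units of the state.
- r.get_state(): the state, without advancing time (a new reading comes with each control period).
- r.capture(name): name is "scene" or "side" or "wrist"; returns (picture, depth): 384x512x3 uint8, red, green, blue; 384x512 float32, m along the optical axis (not along the pixel's ray), 0 where there is no reading.
- r.camera_info(name): a dict with "mtx" (3x3 intrinsics, pixels), "k1" (the pictures are not rectified: a ray, as slopes to the right and down, at radius r is drawn at 1 + k1 r^2 times it, then the intrinsics apply), "pose" (4x4, takes a point from camera to world coordinates). Camera axes: x right, y down, z forward; pixel columns grow to the right and rows downward; lengths in m; the calibration is good to about 2 mm. A picture is of the moment at which its call begins: read the wrist's pose just before it. camera_info takes no time and is no camera call; for the wrist camera it gives the pose at the moment of the call.
- r.close_job(): hands the job in, once; it reports no verdict.
The state is a dict: "time_s": time; "joints": joint angles; "qd": joint speeds; "joint_torque": joint torques, N m; "tcp_pos": TCP position; "eef_rot": TCP orientation; "contact_force": force on the tool from outside, world axes, zero at the start; "moment": the same for the moment, N m; "gripper_width": finger opening in m.
Only numpy, scipy, OpenCV 4.12 (cv2) and the standard library are available. Lean on these libraries where they do the work, as an engineer would, in place of code of your own. Each camera call takes 0.05 s, during which the arm holds its last target. There are 200 camera calls.

## Working session

There is one attempt and no reset: what is moved stays moved. The work goes in short steps, Python scripts to look and compute and a shell command to move; the robot and the scene stay as the last step left them, time stands still between calls to the robot, and variables do not carry over. Pictures are saved under pics/ and viewed, about 8 in all and at most 12, crops included, and the job is handed in when it is done.

```bash
ls; mkdir -p pics
cat > h.py <<'E'
import numpy as np, cv2
from plant import r
def cap(n):
    i=r.camera_info(n); im,d=r.capture(n); return im,d,i
def world(i,d,u,v):
    "pixels+depth -> world points"
    K=i["mtx"]; p=cv2.undistortPoints(np.stack([u,v],-1).reshape(-1,1,2).astype(float),np.array(K),np.array([i["k1"],0,0,0,0.])).reshape(-1,2)
    c=np.c_[p,np.ones(len(p))]*np.asarray(d).reshape(-1,1); T=np.array(i["pose"])
    return c@T[:3,:3].T+T[:3,3]
def cloud(n):
    im,d,i=cap(n); v,u=np.mgrid[:384,:512]; P=world(i,d.ravel(),u.ravel(),v.ravel()).reshape(384,512,3); P[d==0]=np.nan
    return im,P,i
E
python3 - <<'E'
from h import *
s=r.get_state(); print({k:np.round(v,3).tolist() for k,v in s.items()})
for n in("scene","side"):
    im,P,i=cloud(n); cv2.imwrite(f"pics/{n}0.png",im[...,::-1]); np.savez(f"pics/{n}0.npz",im=im,P=P); print(n,i["k1"],np.round(i["pose"],3).tolist(),np.isnan(P[...,0]).mean())
E
```

```text
pics
{'time_s': 0.0, 'joints': [85.777, 20.592, 0.632, -0.022, -70.136, -16.507], 'qd': [0.035, 0.046, 0.015, -0.003, 0.043, 0.042], 'joint_torque': [-0.002, -58.271, 29.305, 6.997, 0.007, -0.0], 'tcp_pos': [0.239, 0.631, 0.237], 'eef_rot': [179.902, -0.008, -20.737], 'contact_force': [-0.434, 0.508, -0.355], 'moment': [0.009, -0.044, 0.061], 'gripper_width': 0.088}
scene -0.17875160290434738 [[-0.847, 0.395, -0.357, 0.939], [0.532, 0.615, -0.582, 0.82], [-0.011, -0.683, -0.731, 1.101], [0.0, 0.0, 0.0, 1.0]] 0.005666097005208333
side -0.057704469777403906 [[0.687, -0.356, 0.633, -0.33], [-0.726, -0.33, 0.603, -0.714], [-0.006, -0.874, -0.485, 0.772], [0.0, 0.0, 0.0, 1.0]] 0.0038859049479166665
```

View pics/scene0.png

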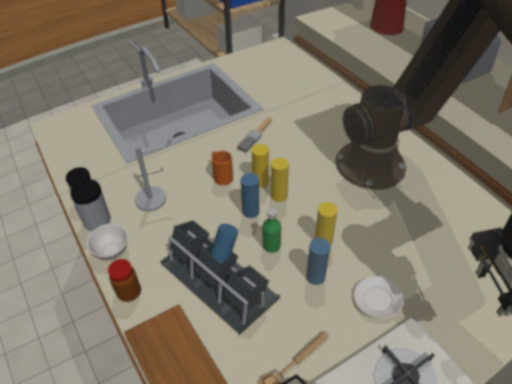

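View pics/side0.png

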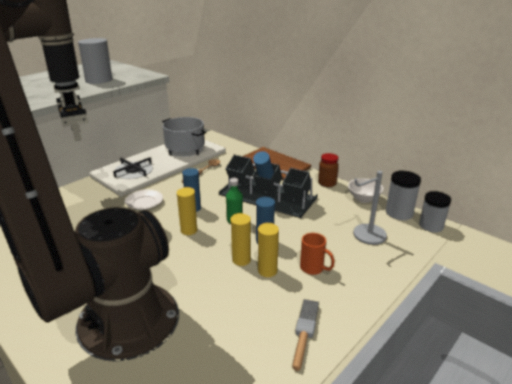

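```bash
cat > seg.py <<'E'
from h import *
def blobs(n,im,P,lo,hi,mn=60):
    hsv=cv2.cvtColor(im,cv2.COLOR_RGB2HSV); m=cv2.inRange(hsv,lo,hi)
    m=cv2.morphologyEx(m,cv2.MORPH_OPEN,np.ones((3,3),np.uint8))
    k,l,s,c=cv2.connectedComponentsWithStats(m); out=[]
    for j in range(1,k):
        if s[j,4]<mn: continue
        q=P[l==j]; q=q[~np.isnan(q[:,0])]; out.append((c[j],s[j,4],q))
    return out
E
python3 - <<'E'
from seg import *
for n in("scene","side"):
    d=np.load(f"pics/{n}0.npz"); im,P=d["im"],d["P"]
    for nm,lo,hi in(("blue",(95,90,40),(115,255,255)),("yel",(20,150,80),(32,255,255)),("green",(50,120,30),(80,255,255)),("orange",(3,150,90),(14,255,255))):
        for c,a,q in blobs(n,im,P,lo,hi):
            if q[:,0].min()<.2: continue
            zt=np.percentile(q[:,2],97); t=q[q[:,2]>zt-.008]
            print(n,nm,c.round(),a,"ztop",zt.round(4),"top bbox mid",((t.min(0)+t.max(0))/2).round(4),"size",np.ptp(t,axis=0).round(3),"mean",t.mean(0).round(4))
    # stand prong and drainer
    if n=="scene":
        q=P[150:205,130:170].reshape(-1,3); q=q[(q[:,2]>.17)&(q[:,2]<.24)]; 
        print("hook z>.17",len(q)); print(q[np.argsort(q[:,0])].round(3)[::max(1,len(q)//20)].tolist())
        q=P[170:215,130:175].reshape(-1,3); q=q[(q[:,2]>.006)&(q[:,2]<.02)]; print("foot",q.min(0),q.max(0),len(q))
    cnt=P[(np.abs(P[...,2])<.01)&(P[...,0]>.3)&(P[...,0]<.8)&(np.abs(P[...,1])<.3)]; print("counter z",np.median(cnt[:,2]),cnt[:,2].std())
E
```

```text
scene blue [250. 194.] 550 ztop 0.1408 top bbox mid [ 0.4605 -0.0303  0.138 ] size [0.046 0.048 0.01 ] mean [ 0.4603 -0.0294  0.1384]
scene blue [223. 243.] 641 ztop 0.1828 top bbox mid [0.6234 0.1262 0.1802] size [0.034 0.043 0.011] mean [0.6249 0.1296 0.1792]
scene blue [319. 247.] 208 ztop 0.1421 top bbox mid [0.4351 0.2684 0.1392] size [0.046 0.046 0.01 ] mean [0.4347 0.2685 0.1381]
scene yel [260. 162.] 478 ztop 0.141 top bbox mid [ 0.3655 -0.1253  0.1386] size [0.048 0.052 0.011] mean [ 0.3654 -0.124   0.138 ]
scene yel [279. 179.] 584 ztop 0.1409 top bbox mid [ 0.3497 -0.0409  0.139 ] size [0.051 0.051 0.011] mean [ 0.3509 -0.0386  0.1381]
scene yel [327. 220.] 512 ztop 0.1406 top bbox mid [0.342  0.1793 0.1375] size [0.051 0.05  0.01 ] mean [0.3421 0.1802 0.1376]
scene green [271. 235.] 407 ztop 0.1142 top bbox mid [0.4794 0.1182 0.1141] size [0.028 0.025 0.016] mean [0.4812 0.1205 0.1118]
scene orange [222. 167.] 539 ztop 0.0927 top bbox mid [ 0.4594 -0.2046  0.0915] size [0.061 0.067 0.013] mean [ 0.4638 -0.1994  0.09  ]
scene orange [124. 281.] 112 ztop 0.1011 top bbox mid
[... 1377 characters left out ...]
 [241. 238.] 873 ztop 0.1418 top bbox mid [ 0.3408 -0.0462  0.139 ] size [0.053 0.053 0.01 ] mean [ 0.3385 -0.0481  0.1399]
side yel [268. 249.] 947 ztop 0.1416 top bbox mid [ 0.3569 -0.1302  0.1386] size [0.054 0.054 0.01 ] mean [ 0.3551 -0.1319  0.1398]
side green [234. 200.] 348 ztop 0.1253 top bbox mid [0.468  0.1056 0.1246] size [0.021 0.018 0.014] mean [0.466  0.1027 0.1238]
side orange [286. 161.] 320 ztop 0.0224 top bbox mid [0.8853 0.2472 0.0192] size [0.098 0.195 0.009] mean [0.896  0.2377 0.0189]
side orange [313. 253.] 863 ztop 0.0951 top bbox mid [ 0.4517 -0.2106  0.0922] size [0.07  0.066 0.01 ] mean [ 0.4472 -0.2129  0.0919]
counter z 0.0012592702149555324 0.002610154476576825
```

Run:
```python
from seg import *
A=[]
for n in("scene","side"):
    d=np.load(f"pics/{n}0.npz"); im,P=d["im"],d["P"]
    hsv=cv2.cvtColor(im,cv2.COLOR_RGB2HSV)
    m=(hsv[...,2]<90)&(hsv[...,1]<110)&(P[...,0]>.5)&(P[...,0]<.8)&(P[...,1]>-.1)&(P[...,1]<.36)&(P[...,2]>.006)&(P[...,2]<.15)
    q=P[m]; A.append(q)
    lowp=q[q[:,2]<.035]; print(n,len(q),cv2.minAreaRect(q[:,:2].astype(np.float32)),cv2.minAreaRect(lowp[:,:2].astype(np.float32)))
    h=q[q[:,2]>.105]; print("rim",cv2.minAreaRect(h[:,:2].astype(np.float32)), h[:,2].max(), np.percentile(h[:,2],99))
i=r.camera_info("wrist"); s=r.get_state()
print(np.round(i["pose"],3), i["mtx"], i["k1"])
```

```text
scene 4672 ((0.6191478967666626, 0.12443122267723083), (0.24009044468402863, 0.3198738098144531), 13.701130867004395) ((0.6191478967666626, 0.12443122267723083), (0.24009044468402863, 0.3198738098144531), 13.701130867004395)
rim ((0.6571117043495178, 0.13373801112174988), (0.06611817330121994, 0.2909150719642639), 14.814836502075195) 0.14791322241840477 0.1340953188663149
side 2915 ((0.7092750668525696, 0.1456664651632309), (0.26295292377471924, 0.3248116672039032), 13.860825538635254) ((0.7092750668525696, 0.1456664651632309), (0.26295292377471924, 0.3248116672039032), 13.860825538635254)
rim ((0.637091875076294, 0.12460385262966156), (0.09050889313220978, 0.2912140488624573), 14.018609046936035) 0.14945109111975885 0.14229304927840675
[[-0.354 -0.902 -0.247  0.304]
 [-0.935  0.342  0.092  0.607]
 [ 0.002  0.264 -0.965  0.384]
 [ 0.     0.     0.     1.   ]] [[304.59934783   0.         254.6484043 ]
 [  0.         304.59934783 187.806809  ]
 [  0.           0.           1.        ]] -0.03901430639623032
```

```bash
M='python3 -m inch'; $M '[{"x":1,"y":0.9},{"x":1,"y":0.9},{"x":1,"y":0.9},{"x":1,"y":0.9},{"x":1,"y":0.9}]'; $M '[{"x":1,"y":0.9},{"x":1,"y":0.9},{"x":1,"y":0.9},{"x":1,"y":0.9},{"x":1,"y":0.9}]'; $M '[{"yaw":-1},{"yaw":-1},{"yaw":-1},{"yaw":-1},{"yaw":-1}]'; $M '[{"yaw":-1},{"yaw":-1},{"yaw":-1},{"yaw":-0.7},{}]'; $M '[{},{}]'
```

```text
validation failed for argument at $[0]...
validation failed for argument at $[0]...
validation failed for argument at $[0]...
validation failed for argument at $[0]...
validation failed for argument at $[0]...
```

```bash
python3 -m inch '[{"x":1,"y":0.9,"z":0,"yaw":0},{"x":1,"y":0.9,"z":0,"yaw":0},{"x":1,"y":0.9,"z":0,"yaw":0},{"x":1,"y":0.9,"z":0,"yaw":0},{"x":1,"y":0.9,"z":0,"yaw":0}]'
```

```text
time_s: 0.52
tcp_pos: [0.3148, 0.4801, 0.2318]
eef_rot: [179.6, -0.0, -20.4]
contact_force: [0.2, -0.2, 0.5]
gripper_width: 0.0878
```

```bash
python3 -m inch '[{"x":1,"y":0.88,"z":0,"yaw":0},{"x":1,"y":0.88,"z":0,"yaw":0},{"x":1,"y":0.88,"z":0,"yaw":0},{"x":1,"y":0.88,"z":0,"yaw":0},{"x":1,"y":0.88,"z":0,"yaw":0}]'
python3 -m inch '[{"x":1,"y":0.88,"z":0,"yaw":0},{"x":1,"y":0.88,"z":0,"yaw":0},{"x":0,"y":0,"z":0,"yaw":-1},{"x":0,"y":0,"z":-0.1,"yaw":-1},{"x":0,"y":0,"z":-0.1,"yaw":-1}]'
python3 -m inch '[{"x":0,"y":0,"z":0,"yaw":-1},{"x":0,"y":0,"z":0,"yaw":-1},{"x":0,"y":0,"z":0,"yaw":-1},{"x":0,"y":0,"z":0,"yaw":-1},{"x":0,"y":0,"z":0,"yaw":-1}]'
python3 - <<'E'
from h import *
im,P,i=cloud("wrist"); cv2.imwrite("pics/w1.png",im[...,::-1]); np.savez("pics/w1.npz",im=im,P=P)
s=r.get_state(); print(s["time_s"],s["tcp_pos"],s["eef_rot"],s["joints"])
E
```

```text
time_s: 0.93
tcp_pos: [0.3951, 0.3246, 0.2315]
eef_rot: [179.4, 0.0, -20.3]
contact_force: [1.1, 0.2, 0.2]
gripper_width: 0.0875
time_s: 1.35
tcp_pos: [0.4287, 0.255, 0.2358]
eef_rot: [179.3, 0.3, -8.4]
contact_force: [-0.0, 0.3, -0.2]
gripper_width: 0.0876
time_s: 1.77
tcp_pos: [0.4283, 0.253, 0.2351]
eef_rot: [179.4, 0.6, 12.5]
contact_force: [0.5, 0.2, -0.1]
gripper_width: 0.0876
1.8167 [0.42826709 0.25296369 0.23502133] [179.35974196   0.63003265  12.77747777] [ 53.3121717    4.25760325 -20.88610026   0.08463132 -65.75125068
  49.43346567]
```

View pics/w1.png

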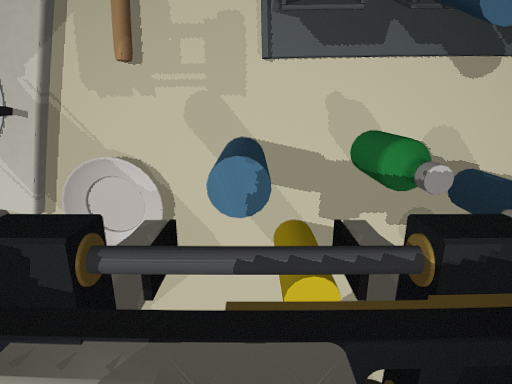

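```bash
cat > top.py <<'E'
from seg import *
B=((95,90,40),(115,255,255)); O=((3,150,90),(14,255,255))
def topc(im,P,z=.14,col=B,tol=.006):
    for c,a,q in blobs("",im,P,*col):
        t=q[np.abs(q[:,2]-z)<tol]
        if len(t)>80:
            (x,y),R=cv2.minEnclosingCircle(t[:,:2].astype(np.float32)); print(c.round(),"circ",round(x,4),round(y,4),"R",round(R,4),"mean",t.mean(0).round(4),len(t))
E
python3 - <<'E'
from top import *
d=np.load("pics/w1.npz"); im,P=d["im"],d["P"]; topc(im,P)
hsv=cv2.cvtColor(im,cv2.COLOR_RGB2HSV)
m=(hsv[...,2]<110)&(P[...,0]>.5); m[70:]=0; q=P[m]; print(len(q),np.percentile(q[:,2],[5,50,95]))
# near tray edge: in each column lowest dark pixel
E_=[]
for u in range(275,505,5):
    v=np.where(m[:70,u])[0]
    if len(v): E_.append(P[v.max()-2,u])
E_=np.array(E_); f=np.polyfit(E_[:,1],E_[:,0],1); print("edge slope deg",np.degrees(np.arctan(f[0])),E_[0],E_[-1],E_[:,2].mean())
E
```

```text
[486.  10.] circ 0.597 0.1351 R 0.0079 mean [0.5979 0.137  0.1403] 88
[240. 179.] circ 0.4287 0.2668 R 0.0269 mean [0.4298 0.2669 0.1399] 3155
15772 [0.00540942 0.0081345  0.16244664]
edge slope deg -13.924161285995075 [0.55239337 0.25518771 0.00799833] [ 0.6173781  -0.00301772  0.00773882] 0.007760333074220233
```

```bash
python3 -m inch '[{"x":0.14,"y":-0.54,"z":0,"yaw":-0.28},{"x":0,"y":0,"z":1,"yaw":0},{"x":0,"y":0,"z":1,"yaw":0},{"x":0,"y":0,"z":1,"yaw":0},{"x":0,"y":0,"z":0,"yaw":0}]'
python3 - <<'E'
from h import *
s=r.get_state(); print(s["tcp_pos"],s["eef_rot"])
im,P,i=cloud("wrist"); cv2.imwrite("pics/w2.png",im[...,::-1]); np.savez("pics/w2.npz",im=im,P=P)
from top import topc; topc(im,P)
E
```

```text
time_s: 2.23
tcp_pos: [0.429, 0.2694, 0.1587]
eef_rot: [179.5, 0.4, 13.6]
contact_force: [-0.4, -0.9, -1.1]
gripper_width: 0.0874
[0.42895448 0.26935278 0.1587317 ] [179.5431515    0.42660689  13.56757177]
[260. 205.] circ 0.4292 0.2668 R 0.0267 mean [0.4355 0.2684 0.1399] 4643
```

```bash
python3 -m inch '[{"x":-0.02,"y":0.1,"z":0,"yaw":-0.08},{"x":0,"y":0,"z":1,"yaw":0},{"x":0,"y":0,"z":0.9,"yaw":0},{"x":0,"y":0,"z":0.1,"yaw":0},{"x":0,"y":0,"z":0,"yaw":0}]'; python3 -m inch '[{"x":0,"y":0,"z":0,"yaw":0},{"x":0,"y":0,"z":0,"yaw":0},{"x":0,"y":0,"z":0,"yaw":0},{"x":0,"y":0,"z":0,"yaw":0},{"x":0,"y":0,"z":0,"yaw":0}]' -1 6
```

```text
time_s: 2.7
tcp_pos: [0.4341, 0.2716, 0.1179]
eef_rot: [179.8, -0.3, 14.0]
contact_force: [0.0, 0.7, 0.3]
gripper_width: 0.0879
time_s: 3.12
tcp_pos: [0.4366, 0.2741, 0.1244]
eef_rot: [-179.9, -0.7, 14.0]
contact_force: [0.0, -0.3, 0.0]
gripper_width: 0.0599
```

```bash
python3 -m inch '[{"x":-0.2,"y":0.12,"z":0.35,"yaw":0},{"x":-0.17,"y":0.1,"z":0.35,"yaw":0},{"x":0,"y":0,"z":0,"yaw":0}]';  python3 -m inch '[{"x":0,"y":0,"z":0,"yaw":0},{"x":0,"y":0,"z":0,"yaw":0}]'
```

```text
time_s: 3.37
tcp_pos: [0.4317, 0.2677, 0.1095]
eef_rot: [-179.8, -1.1, 14.2]
contact_force: [-0.2, 0.3, -1.9]
gripper_width: 0.0544
time_s: 3.53
tcp_pos: [0.4312, 0.2673, 0.1091]
eef_rot: [-179.8, -1.1, 14.1]
contact_force: [0.5, 0.7, 0.7]
gripper_width: 0.0548
```

```bash
python3 -m inch '[{"x":-0.26,"y":0,"z":0,"yaw":0},{"x":-0.26,"y":0,"z":-0.02,"yaw":0},{"x":-0.26,"y":0,"z":-0.02,"yaw":0},{"x":-0.26,"y":0,"z":0,"yaw":0},{"x":-0.26,"y":0,"z":0,"yaw":0}]' -1 6;  python3 -m inch '[{"x":-0.26,"y":0,"z":0.02,"yaw":0},{"x":-0.26,"y":0,"z":0.03,"yaw":0},{"x":-0.26,"y":0,"z":0.03,"yaw":0},{"x":0,"y":0,"z":0,"yaw":0}]'
cat > tilt.py <<'E'
from top import *
def axis(im,P,col=B,box=None):
    "tilted top disc: RANSAC-free plane fit on points with up-facing local normals"
    hsv=cv2.cvtColor(im,cv2.COLOR_RGB2HSV); m=cv2.inRange(hsv,*col)>0
    G=cv2.GaussianBlur(P.astype(np.float32),(5,5),1.2); n=np.cross(G[2:,1:-1]-G[:-2,1:-1],G[1:-1,2:]-G[1:-1,:-2]); n/=np.linalg.norm(n,axis=2,keepdims=True)
    n*=np.sign(n[...,2:]); mm=m[1:-1,1:-1]&(n[...,2]>.85)&~np.isnan(n[...,2])
    k,l,st,c=cv2.connectedComponentsWithStats(mm.astype(np.uint8))
    for j in range(1,k):
        if st[j,4]<150: continue
        q=P[1:-1,1:-1][l==j]; o=q.mean(0)
        for _ in range(3):
            w=np.linalg.svd(q-q.mean(0),full_matrices=False)[2][2]; w*=np.sign(w[2]); e=(q-q.mean(0))@w; q=q[np.abs(e)<.002]
        print(c[j].round(),"mean",q.mean(0).round(4),"axis",w.round(3),"tilt",np.degrees(np.arccos(w[2])).round(1),"az",np.degrees(np.arctan2(w[1],w[0])).round(1),len(q))
E
python3 - <<'E'
from tilt import *
im,P,i=cloud("wrist"); cv2.imwrite("pics/w3.png",im[...,::-1]); axis(im,P); s=r.get_state(); print(s["tcp_pos"],s["eef_rot"],s["contact_force"])
im,P,i=cloud("side"); cv2.imwrite("pics/s3.png",im[...,::-1]);axis(im,P)
E
```

```text
time_s: 3.95
tcp_pos: [0.3986, 0.2588, 0.11]
eef_rot: [-179.8, -1.2, 14.1]
contact_force: [1.5, -0.5, -1.5]
gripper_width: 0.0543
time_s: 4.28
tcp_pos: [0.375, 0.2521, 0.1065]
eef_rot: [-179.8, -1.0, 14.1]
contact_force: [-0.2, -0.1, -0.9]
gripper_width: 0.0531
[249. 291.] mean [0.3694 0.2537 0.1447] axis [-0.488 -0.094  0.868] tilt 29.8 az -169.1 765
[0.37558272 0.25248113 0.10667359] [-179.81433553   -1.04777222   14.13027918] [ 0.03308886 -1.295748   -0.97432467]
```

View pics/w3.png

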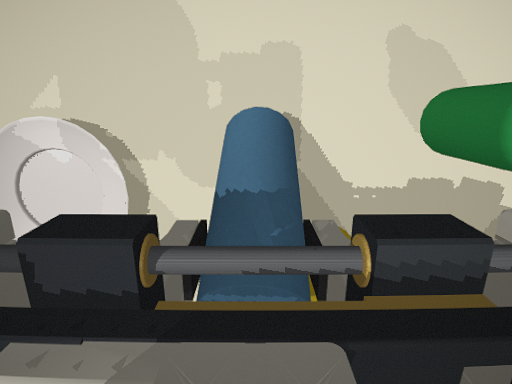

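```bash
python3 -m inch '[{"x":0.08,"y":0,"z":0,"yaw":0},{"x":0,"y":0,"z":0,"yaw":0},{"x":0,"y":0,"z":0,"yaw":0}]' -1 25;  python3 -m inch '[{"x":0,"y":0,"z":-0.4,"yaw":0},{"x":0,"y":0,"z":-0.8,"yaw":0},{"x":0,"y":0,"z":-1,"yaw":0},{"x":0,"y":0,"z":-1,"yaw":0},{"x":0,"y":0,"z":-1,"yaw":0}]'; python3 -m inch '[{"x":0,"y":0,"z":-1,"yaw":0},{"x":0.9,"y":0.5,"z":-0.4,"yaw":0},{"x":0.9,"y":0.5,"z":0,"yaw":0},{"x":0.9,"y":0.5,"z":0,"yaw":0},{"x":0.9,"y":0.5,"z":0,"yaw":0}]'; python3 -m inch '[{"x":0.9,"y":0.5,"z":0,"yaw":0},{"x":0.9,"y":0.5,"z":0,"yaw":0},{"x":0.2,"y":0.1,"z":0,"yaw":0},{"x":0,"y":0,"z":0,"yaw":0}]'
python3 - <<'E'
from tilt import *
im,P,i=cloud("wrist"); cv2.imwrite("pics/w4.png",im[...,::-1]); np.savez("pics/w4.npz",im=im,P=P); axis(im,P); s=r.get_state(); print(s["tcp_pos"],s["eef_rot"],s["contact_force"])
im,P,i=cloud("side"); cv2.imwrite("pics/s4.png",im[...,::-1]);axis(im,P)
E
```

```text
time_s: 4.63
tcp_pos: [0.3784, 0.2535, 0.107]
eef_rot: [-179.8, -1.0, 14.2]
contact_force: [-2.0, -0.6, 2.9]
gripper_width: 0.0526
time_s: 5.05
tcp_pos: [0.3754, 0.2502, 0.2091]
eef_rot: [179.7, -0.4, 14.0]
contact_force: [-0.1, 0.6, -2.5]
gripper_width: 0.0526
time_s: 5.47
tcp_pos: [0.478, 0.2267, 0.2547]
eef_rot: [-179.7, -1.1, 14.3]
contact_force: [0.3, 0.1, -2.4]
gripper_width: 0.0526
time_s: 5.8
tcp_pos: [0.541, 0.2103, 0.2533]
eef_rot: [-179.7, -1.1, 14.0]
contact_force: [-1.0, 0.3, -2.7]
gripper_width: 0.0525
[396. 137.] mean [0.6125 0.1217 0.1773] axis [-0.413 -0.11   0.904] tilt 25.3 az -165.1 1983
[252. 290.] mean [0.5359 0.2108 0.2911] axis [-0.467 -0.1    0.878] tilt 28.5 az -167.9 976
[0.54037709 0.21037505 0.25309375] [-179.72916054   -1.05083847   14.03042038] [ 0.62039282  0.08083235 -1.40818503]
```

View pics/w4.png

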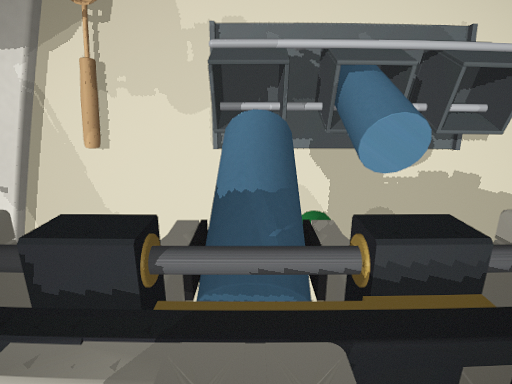

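Run:
```python
from tilt import *
d=np.load("pics/w4.npz"); im,P=d["im"],d["P"]
psi=np.radians(13.9); X=np.array([np.cos(psi),np.sin(psi),0]); Y=np.array([-np.sin(psi),np.cos(psi),0]); Z=np.array([0,0,1.]); t=np.radians(25)
U=X*np.cos(t)+Z*np.sin(t); W=-X*np.sin(t)+Z*np.cos(t)
hsv=cv2.cvtColor(im,cv2.COLOR_RGB2HSV); m=(hsv[...,1]<120)&(hsv[...,2]<120)&(P[...,2]>.012)&(P[...,2]<.16)
m[205:]=0; m[:,:200]=0
q=P[m]; u,y,w=q@U,q@Y,q@W
h,e=np.histogram(w,bins=np.arange(w.min(),w.max()+.004,.004)); print([(round(a,3),b) for a,b in zip(e,h)])
wt=None
for lo in np.arange(-.1,.06,.004):
    pass
f=-(foot:=np.array([.6125,.1217,.1773]))
print("c foot u,y,w",foot@U,foot@Y,foot@W, "P_m est",foot-.14*W)
np.savez("pics/uyw.npz",u=u,y=y,w=w)
# picture of drainer in (y,u) for upper w
top=w>np.percentile(w,80)
print("y hist top",np.histogram(y[top],bins=np.arange(-.2,.3,.004))[0].tolist())
```

```text
[(np.float64(-0.303), np.int64(46)), (np.float64(-0.299), np.int64(103)), (np.float64(-0.295), np.int64(52)), (np.float64(-0.291), np.int64(7)), (np.float64(-0.287), np.int64(5)), (np.float64(-0.283), np.int64(0)), (np.float64(-0.279), np.int64(2)), (np.float64(-0.275), np.int64(1)), (np.float64(-0.271), np.int64(1)), (np.float64(-0.267), np.int64(1)), (np.float64(-0.263), np.int64(1)), (np.float64(-0.259), np.int64(1)), (np.float64(-0.255), np.int64(0)), (np.float64(-0.251), np.int64(38)), (np.float64(-0.247), np.int64(1642)), (np.float64(-0.243), np.int64(1485)), (np.float64(-0.239), np.int64(329)), (np.float64(-0.235), np.int64(289)), (np.float64(-0.231), np.int64(291)), (np.float64(-0.227), np.int64(298)), (np.float64(-0.223), np.int64(314)), (np.float64(-0.219), np.int64(383)), (np.float64(-0.215), np.int64(542)), (np.float64(-0.211), np.int64(873)), (np.float64(-0.207), np.int64(987)), (np.float64(-0.203), np.int64(830)), (np.float64(-0.199), np.int64(827)), (np.float64(-0.195), np.int64(895)), (np.float64(-0.191), np.int64(907)), (np.float64(-0.187), np.int64(885)), (np.float6
[... 505 characters left out ...]
oat64(-0.127), np.int64(17)), (np.float64(-0.123), np.int64(11)), (np.float64(-0.119), np.int64(1)), (np.float64(-0.115), np.int64(1))]
c foot u,y,w 0.6402846507852058 -0.029003480209258234 -0.1029407310281906 P_m est [0.66993395 0.13591347 0.05041691]
y hist top [0, 0, 0, 0, 0, 0, 9, 108, 15, 14, 15, 17, 17, 33, 38, 42, 35, 42, 48, 39, 50, 44, 50, 251, 186, 0, 0, 0, 0, 0, 0, 0, 0, 0, 121, 98, 21, 26, 35, 34, 44, 38, 31, 25, 29, 27, 34, 52, 82, 196, 136, 274, 0, 0, 0, 0, 0, 0, 0, 0, 0, 83, 209, 26, 28, 23, 26, 28, 27, 22, 27, 29, 27, 23, 26, 30, 35, 48, 286, 23, 0, 0, 0, 0, 0, 0, 0, 0, 0, 0, 0, 0, 0, 0, 0, 0, 0, 0, 0, 0, 0, 0, 0, 0, 0, 0, 0, 0, 0, 0, 0, 0, 0, 0, 0, 0, 0, 0, 0, 0, 0, 0, 0, 0]
```

Run:
```python
import numpy as np
d=np.load("pics/uyw.npz"); u,y,w=d["u"],d["y"],d["w"]
for n,a,b in(("L",.035,.13),("M",-.07,.015),("R",-.19,-.09)):
    k=(np.abs(w+.1735)<.003)&(y>a)&(y<b); p=lambda v:np.percentile(v,[0,1,99,100]).round(4)
    print(n,k.sum(),"y",p(y[k]),"u",p(u[k]),"w",np.median(w[k]).round(4))
    for s,e in((.02,.05),): pass
    c=(y[k].min()+y[k].max())/2
    inn=(np.abs(y[k]-c)<.02); print("  u hist mid",[(round(q,3),int(h)) for h,q in zip(*np.histogram(u[k][inn],bins=12))])
    uc=np.median(u[k]);
```

```text
L 1013 y [0.0466 0.0469 0.1161 0.1168] u [0.6053 0.6064 0.6756 0.6758] w -0.1736
  u hist mid [(np.float64(0.672), 10), (np.float64(0.672), 24), (np.float64(0.672), 15), (np.float64(0.673), 24), (np.float64(0.673), 21), (np.float64(0.673), 14), (np.float64(0.674), 30), (np.float64(0.674), 11), (np.float64(0.674), 35), (np.float64(0.675), 14), (np.float64(0.675), 37), (np.float64(0.675), 19)]
M 1064 y [-0.0637 -0.0627  0.0069  0.0074] u [0.6047 0.6055 0.6756 0.676 ] w -0.1737
  u hist mid [(np.float64(0.605), 31), (np.float64(0.611), 0), (np.float64(0.617), 0), (np.float64(0.623), 0), (np.float64(0.629), 0), (np.float64(0.635), 0), (np.float64(0.641), 0), (np.float64(0.647), 0), (np.float64(0.652), 2), (np.float64(0.658), 3), (np.float64(0.664), 0), (np.float64(0.67), 255)]
R 1019 y [-0.1733 -0.1717 -0.1026 -0.102 ] u [0.6054 0.606  0.6757 0.6759] w -0.1739
  u hist mid [(np.float64(0.606), 166), (np.float64(0.611), 0), (np.float64(0.617), 0), (np.float64(0.623), 0), (np.float64(0.629), 0), (np.float64(0.635), 0), (np.float64(0.641), 0), (np.float64(0.647), 0), (np.float64(0.652), 0), (np.float64(0.658), 0), (np.float64(0.664), 0), (np.float64(0.67), 168)]
```

```bash
cat > dr.py <<'E'
from tilt import *
psi=np.radians(13.9); X=np.array([np.cos(psi),np.sin(psi),0]); Y=np.array([-np.sin(psi),np.cos(psi),0]); Z=np.array([0,0,1.]); t=np.radians(25)
U=X*np.cos(t)+Z*np.sin(t); W=-X*np.sin(t)+Z*np.cos(t)
C=dict(L=(.6405,.0816),M=(.6405,-.028),R=(.6405,-.138)); F=-.2437
def held(im,P,box=(200,310,100,250)):
    a,b,c,d=box; hsv=cv2.cvtColor(im,cv2.COLOR_RGB2HSV); m=cv2.inRange(hsv,(95,60,20),(118,255,255))>0
    k=np.zeros_like(m); k[c:d,a:b]=1; q=P[m&k]; q=q[~np.isnan(q[:,0])]; q=q[q[:,2]>.06]; u,y,w=q@U,q@Y,q@W
    w0=np.percentile(w,1); print("held: lowest w",w0.round(4),"above floor",(w0-F).round(4))
    for lo in np.arange(w0,w.max()-.01,.015):
        s=(w>=lo)&(w<lo+.015); print("  w",round(lo,3),"y mid",((y[s].min()+y[s].max())/2).round(4),"width",np.ptp(y[s]).round(4),"far u",np.percentile(u[s],98).round(4))
def G():
    s=r.get_state(); p=np.array(s["tcp_pos"])+[0,0,.008]; print("G u,y,w-F",(p@U).round(4),(p@Y).round(4),(p@W-F).round(4),"tcp",np.round(s["tcp_pos"],4),"rot",np.round(s["eef_rot"],1),"F",np.round(s["contact_force"],1),"t",s["time_s"],"w",np.round(s["gripper_width"],4))
E
python3 - <<'E'
from dr import *
d=np.load("pics/w4.npz"); held(d["im"],d["P"]); G()
E
```

```text
held: lowest w -0.1138 above floor 0.1299
  w -0.114 y mid 0.0743 width 0.0525 far u 0.6568
  w -0.099 y mid 0.0737 width 0.0515 far u 0.6559
  w -0.084 y mid 0.0737 width 0.0497 far u 0.6547
  w -0.069 y mid 0.074 width 0.05 far u 0.6535
  w -0.054 y mid 0.0741 width 0.0498 far u 0.6526
  w -0.039 y mid 0.0744 width 0.0498 far u 0.6515
  w -0.024 y mid 0.0753 width 0.0531 far u 0.6504
  w -0.009 y mid 0.0753 width 0.049 far u 0.6495
G u,y,w-F 0.6309 0.0748 0.2379 tcp [0.5395 0.2105 0.2534] rot [-179.7   -1.1   14.1] F [ 0.8 -0.2 -2.3] t 5.9 w 0.0528
```

```bash
python3 -m inch '[{"x":0.2,"y":-0.15,"z":-0.09,"yaw":0},{"x":0.2,"y":-0.15,"z":-0.09,"yaw":0},{"x":0.21,"y":0,"z":0.45,"yaw":0},{"x":0.21,"y":0,"z":0.45,"yaw":0},{"x":0,"y":0,"z":0,"yaw":0}]'
python3 - <<'E'
from dr import *
G(); im,P,i=cloud("wrist"); cv2.imwrite("pics/w5.png",im[...,::-1]); held(im,P)
E
```

```text
time_s: 6.32
tcp_pos: [0.5567, 0.2266, 0.2356]
eef_rot: [-179.6, -1.2, 14.3]
contact_force: [-0.3, -0.7, -2.5]
gripper_width: 0.0522
G u,y,w-F 0.6421 0.0862 0.2131 tcp [0.5567 0.2266 0.2356] rot [-179.6   -1.2   14.3] F [-0.3 -0.7 -2.5] t 6.3167 w 0.0522
held: lowest w -0.1375 above floor 0.1062
  w -0.138 y mid 0.0861 width 0.0513 far u 0.667
  w -0.123 y mid 0.0863 width 0.0513 far u 0.6658
  w -0.108 y mid 0.0859 width 0.0502 far u 0.6647
  w -0.093 y mid 0.0862 width 0.0499 far u 0.6636
  w -0.078 y mid 0.0863 width 0.0497 far u 0.6625
  w -0.063 y mid 0.0866 width 0.0501 far u 0.6613
  w -0.048 y mid 0.0863 width 0.0555 far u 0.6603
  w -0.033 y mid 0.0863 width 0.0509 far u 0.6593
```

```bash
python3 -m inch '[{"x":0,"y":0.16,"z":0,"yaw":0},{"x":0.17,"y":0,"z":0.36,"yaw":0},{"x":0.17,"y":0,"z":0.36,"yaw":0},{"x":0,"y":0,"z":0,"yaw":0}]'
python3 -c "
from dr import *
G()"
```

```text
time_s: 6.7
tcp_pos: [0.5666, 0.2246, 0.2169]
eef_rot: [-179.6, -1.2, 14.3]
contact_force: [-0.2, -0.2, -2.9]
gripper_width: 0.0524
G u,y,w-F 0.6424 0.082 0.1923 tcp [0.5666 0.2246 0.2169] rot [-179.6   -1.2   14.3] F [-0.2 -0.2 -2.9] t 6.7 w 0.0524
```

```bash
python3 -m inch '[{"x":0.17,"y":0,"z":0.36,"yaw":0},{"x":0.17,"y":0,"z":0.36,"yaw":0},{"x":0.1,"y":0,"z":0.2,"yaw":0}]'
python3 - <<'E'
from dr import *
G(); im,P,i=cloud("wrist"); cv2.imwrite("pics/w6.png",im[...,::-1]); held(im,P)
E
```

```text
time_s: 6.95
tcp_pos: [0.5789, 0.2278, 0.1928]
eef_rot: [-179.6, -1.3, 14.3]
contact_force: [-0.3, -0.3, -2.3]
gripper_width: 0.0526
G u,y,w-F 0.6438 0.082 0.1651 tcp [0.5789 0.2278 0.1928] rot [-179.6   -1.3   14.3] F [-0.3 -0.3 -2.3] t 6.95 w 0.0526
held: lowest w -0.1839 above floor 0.0598
  w -0.184 y mid 0.0806 width 0.0644 far u 0.6684
  w -0.169 y mid 0.0826 width 0.0522 far u 0.6673
  w -0.154 y mid 0.0831 width 0.0529 far u 0.6664
  w -0.139 y mid 0.0827 width 0.0515 far u 0.6651
  w -0.124 y mid 0.0823 width 0.0504 far u 0.664
  w -0.109 y mid 0.0833 width 0.0531 far u 0.6629
  w -0.094 y mid 0.0833 width 0.0532 far u 0.6618
  w -0.079 y mid 0.0832 width 0.0462 far u 0.6609
```

View pics/w6.png

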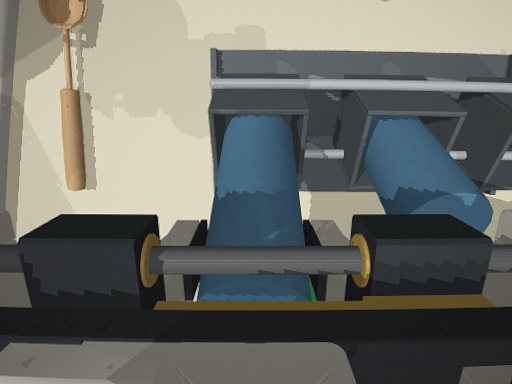

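```bash
python3 -m inch '[{"x":0.16,"y":0.04,"z":0.36,"yaw":0},{"x":0.16,"y":0,"z":0.36,"yaw":0},{"x":0.16,"y":0,"z":0.36,"yaw":0}]'
python3 -c "
from dr import *
G()"; python3 -m inch '[{"x":0.1,"y":0,"z":0.2,"yaw":0},{"x":0.06,"y":0,"z":0.15,"yaw":0}]' -1 12
python3 - <<'E'
from dr import *
G(); im,P,i=cloud("wrist"); cv2.imwrite("pics/w7.png",im[...,::-1]); held(im,P);axis(im,P)
E
```

```text
time_s: 7.25
tcp_pos: [0.5927, 0.2304, 0.164]
eef_rot: [-179.6, -1.3, 14.3]
contact_force: [1.2, 0.3, -2.0]
gripper_width: 0.0524
G u,y,w-F 0.6443 0.0812 0.1331 tcp [0.5927 0.2304 0.164 ] rot [-179.6   -1.3   14.3] F [ 1.2  0.3 -2. ] t 7.25 w 0.0524
time_s: 7.42
tcp_pos: [0.5971, 0.2313, 0.1523]
eef_rot: [-179.6, -1.2, 14.3]
contact_force: [0.6, 0.1, -1.5]
gripper_width: 0.0529
G u,y,w-F 0.6434 0.0811 0.1205 tcp [0.5971 0.2313 0.1523] rot [-179.6   -1.2   14.3] F [ 0.6  0.1 -1.5] t 7.4167 w 0.0529
held: lowest w -0.1958 above floor 0.0479
  w -0.196 y mid 0.0792 width 0.0573 far u 0.6647
  w -0.181 y mid 0.0791 width 0.0591 far u 0.6644
  w -0.166 y mid 0.0822 width 0.0525 far u 0.6634
  w -0.151 y mid 0.0825 width 0.0538 far u 0.6622
  w -0.136 y mid 0.0824 width 0.0535 far u 0.6613
[253. 290.] mean [0.592  0.2314 0.19  ] axis [-0.471 -0.103  0.876] tilt 28.8 az -167.7 955
```

```bash
for k in 1; do python3 -m inch '[{"x":0.05,"y":0,"z":0.12,"yaw":0},{"x":0.05,"y":0,"z":0.12,"yaw":0}]' -1 8; python3 -m inch '[{"x":0.04,"y":0,"z":0.1,"yaw":0}]'; python3 -m inch '[{"x":0.04,"y":0,"z":0.1,"yaw":0}]'; done
python3 -c "
from dr import *
G(); im,P,i=cloud('wrist'); axis(im,P)"
```

```text
time_s: 7.63
tcp_pos: [0.6003, 0.2319, 0.146]
eef_rot: [-179.7, -1.2, 14.3]
contact_force: [-2.1, -3.1, 12.3]
gripper_width: 0.0524
time_s: 7.72
tcp_pos: [0.6022, 0.2318, 0.1452]
eef_rot: [-179.7, -1.3, 14.4]
contact_force: [-2.5, -3.4, 12.3]
gripper_width: 0.0529
time_s: 7.8
tcp_pos: [0.6043, 0.2318, 0.145]
eef_rot: [-179.8, -1.4, 14.4]
contact_force: [-1.9, -3.7, 12.1]
gripper_width: 0.0525
G u,y,w-F 0.6468 0.0798 0.1109 tcp [0.6043 0.2318 0.145 ] rot [-179.8   -1.4   14.4] F [-1.9 -3.7 12.1] t 7.8 w 0.0525
[252. 292.] mean [0.5999 0.2326 0.1856] axis [-0.448 -0.109  0.888] tilt 27.4 az -166.3 827
```

```bash
python3 -m inch '[{"x":0,"y":0,"z":-0.04,"yaw":0},{"x":0,"y":0,"z":0,"yaw":0},{"x":0,"y":0,"z":0,"yaw":0},{"x":0,"y":0,"z":0,"yaw":0},{"x":0,"y":0,"z":0,"yaw":0}]' 1; python3 -c "
from dr import *
G()"; python3 -m inch '[{"x":-0.3,"y":0,"z":-0.6,"yaw":0},{"x":-0.45,"y":0,"z":-0.9,"yaw":0},{"x":-0.45,"y":0,"z":-0.9,"yaw":0},{"x":0,"y":0,"z":-1,"yaw":0},{"x":0,"y":0,"z":0,"yaw":0}]'
python3 -c "
from dr import *
G(); im,P,i=cloud('wrist'); axis(im,P);cv2.imwrite('pics/w8.png',im[...,::-1]);im,P,i=cloud('scene');topc(im,P,.14);im,P,i=cloud('side');topc(im,P)"
```

```text
time_s: 8.27
tcp_pos: [0.6061, 0.2327, 0.1492]
eef_rot: [-179.7, -1.8, 14.4]
contact_force: [-0.2, 0.3, 0.6]
gripper_width: 0.0804
G u,y,w-F 0.6503 0.0803 0.1139 tcp [0.6061 0.2327 0.1492] rot [-179.7   -1.8   14.4] F [-0.2  0.3  0.6] t 8.2667 w 0.0804
time_s: 8.68
tcp_pos: [0.5725, 0.2234, 0.2332]
eef_rot: [-179.8, -1.4, 14.4]
contact_force: [1.7, 1.1, 0.9]
gripper_width: 0.0876
G u,y,w-F 0.6543 0.0794 0.2047 tcp [0.5725 0.2234 0.2332] rot [-179.8   -1.4   14.4] F [1.7 1.1 0.9] t 8.6833 w 0.0876
[408. 190.] mean [0.6114 0.1232 0.1767] axis [-0.421 -0.105  0.901] tilt 25.7 az -166.0 1807
[254. 194.] mean [0.5824 0.2273 0.1772] axis [-0.481 -0.12   0.869] tilt 29.7 az -166.0 1627
[223. 243.] circ 0.6375 0.1337 R 0.0254 mean [0.6441 0.1415 0.1403] 95
[254. 267.] circ 0.6141 0.2403 R 0.0238 mean [0.6203 0.2457 0.1401] 93
[265. 209.] circ 0.4529 -0.0363 R 0.0291 mean [ 0.4501 -0.039   0.1398] 180
```

```bash
cat > disc.py <<'E'
from dr import *
def discs(im,P):
    hsv=cv2.cvtColor(im,cv2.COLOR_RGB2HSV); m=(cv2.inRange(hsv,(95,60,20),(118,255,255))>0)&(P[...,2]>.06)&(P[...,2]<.22)
    q=P[m]; q=q[~np.isnan(q[:,0])]; y=q@Y
    for n,(u0,y0) in C.items():
        s=q[np.abs(y-y0)<.033]
        if len(s)<300: continue
        u,yy,w=s@U,s@Y,s@W-F
        # generatrix: far-side max u per w slice
        L=[(c,np.percentile(u[np.abs(w-c)<.004],99),(yy[np.abs(w-c)<.004].min()+yy[np.abs(w-c)<.004].max())/2) for c in np.arange(.06,.136,.015) if (np.abs(w-c)<.004).sum()>15]
        tp=w>.133; print(n,len(s),"top n",tp.sum(),"w pct",np.percentile(w,[50,99]).round(4),"top u range",np.percentile(u[tp],[1,99]).round(4),"y range",np.percentile(yy[tp],[1,99]).round(4)); print("   gen",np.round(L,4).tolist())
E
python3 - <<'E'
from disc import *
im,P,i=cloud('wrist'); discs(im,P); im,P,i=cloud('scene'); discs(im,P); G()
E
```

```text
L 7883 top n 3942 w pct [0.133  0.1442] top u range [0.6073 0.6583] y range [0.0564 0.1053]
   gen [[0.06, 0.6646, 0.0791], [0.075, 0.6721, 0.0785], [0.09, 0.6624, 0.0815], [0.105, 0.6613, 0.0816], [0.12, 0.6602, 0.0815], [0.135, 0.6587, 0.0806]]
M 8378 top n 3913 w pct [0.1291 0.1416] top u range [0.6113 0.6613] y range [-0.0526 -0.0016]
   gen [[0.06, 0.6628, -0.0303], [0.075, 0.6627, -0.0306], [0.09, 0.6627, -0.0238], [0.105, 0.6623, -0.0237], [0.12, 0.6619, -0.0235], [0.135, 0.6619, -0.0236]]
L 778 top n 217 w pct [0.1087 0.1424] top u range [0.6139 0.662 ] y range [0.0603 0.1069]
   gen [[0.06, 0.6653, 0.0784], [0.075, 0.6675, 0.0833], [0.09, 0.6667, 0.0847], [0.105, 0.6656, 0.0857], [0.12, 0.6629, 0.0862], [0.135, 0.6622, 0.0838]]
M 706 top n 187 w pct [0.1078 0.1401] top u range [0.6187 0.6641] y range [-0.051  -0.0025]
   gen [[0.06, 0.6672, -0.0312], [0.075, 0.6669, -0.0234], [0.09, 0.6667, -0.0253], [0.105, 0.6677, -0.0218], [0.12, 0.6661, -0.0209], [0.135, 0.6646, -0.0275]]
G u,y,w-F 0.6493 0.0787 0.1998 tcp [0.5704 0.2223 0.2266] rot [-179.9   -0.9   14.4] F [ 0.9 -1.1  0.2] t 8.9333 w 0.0876
```

View pics/w8.png

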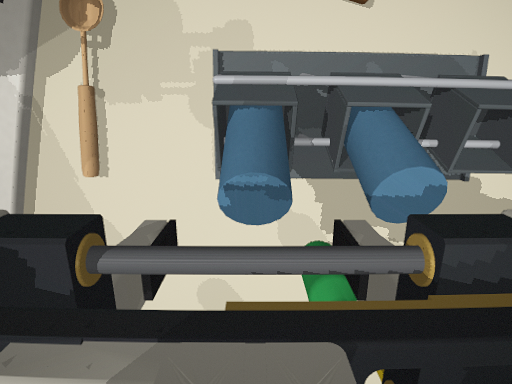

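```bash
python3 -m inch '[{"x":0.24,"y":-0.1,"z":0.85,"yaw":0},{"x":0.24,"y":0,"z":0.85,"yaw":0},{"x":0.24,"y":0,"z":0.85,"yaw":0},{"x":0.1,"y":0,"z":0.3,"yaw":0},{"x":0,"y":0,"z":0,"yaw":0}]' 1; python3 -c "
from dr import *
G()"
```

```text
time_s: 9.35
tcp_pos: [0.591, 0.2297, 0.1496]
eef_rot: [180.0, -0.7, 14.4]
contact_force: [-0.4, -0.8, 0.8]
gripper_width: 0.0877
G u,y,w-F 0.6366 0.081 0.1208 tcp [0.591  0.2297 0.1496] rot [180.   -0.7  14.4] F [-0.4 -0.8  0.8] t 9.35 w 0.0877
```

```bash
python3 -m inch '[{"x":0.1,"y":0,"z":0.3,"yaw":0},{"x":0,"y":0,"z":0,"yaw":0},{"x":0,"y":0,"z":0,"yaw":0},{"x":0,"y":0,"z":0,"yaw":0},{"x":0,"y":0,"z":0,"yaw":0}]' -1 5; python3 -m inch '[{"x":0,"y":0,"z":0,"yaw":0},{"x":0,"y":0,"z":0,"yaw":0}]'; python3 -c "
from dr import *
G()"
```

```text
time_s: 9.77
tcp_pos: [0.594, 0.2303, 0.1425]
eef_rot: [179.9, -0.7, 14.4]
contact_force: [0.4, -0.2, 0.3]
gripper_width: 0.0599
time_s: 9.93
tcp_pos: [0.5943, 0.2306, 0.1439]
eef_rot: [180.0, -0.8, 14.4]
contact_force: [1.1, -0.2, -1.9]
gripper_width: 0.053
G u,y,w-F 0.6372 0.0811 0.1142 tcp [0.5943 0.2306 0.1439] rot [180.   -0.8  14.4] F [ 1.1 -0.2 -1.9] t 9.9333 w 0.053
```

```bash
python3 -m inch '[{"x":0.12,"y":0,"z":-0.04,"yaw":0},{"x":0.12,"y":0,"z":-0.04,"yaw":0},{"x":0.12,"y":0,"z":-0.04,"yaw":0},{"x":0,"y":0,"z":0,"yaw":0}]'; python3 -c "
from disc import *
G(); im,P,i=cloud('wrist'); discs(im,P)"
```

```text
time_s: 10.27
tcp_pos: [0.6026, 0.2327, 0.1474]
eef_rot: [180.0, -0.7, 14.4]
contact_force: [1.1, -0.0, -2.8]
gripper_width: 0.0522
G u,y,w-F 0.6465 0.0811 0.1137 tcp [0.6026 0.2327 0.1474] rot [180.   -0.7  14.4] F [ 1.1 -0.  -2.8] t 10.2667 w 0.0522
L 11072 top n 3186 w pct [0.1129 0.1485] top u range [0.6464 0.6997] y range [0.0524 0.1125]
   gen [[0.06, 0.6669, 0.0817], [0.075, 0.6699, 0.0828], [0.09, 0.67, 0.0825], [0.105, 0.6697, 0.081], [0.12, 0.6697, 0.0824], [0.135, 0.661, 0.0824]]Traceback (most recent call last):
  File "<string>", line 3, in <module>
    G(); im,P,i=cloud('wrist'); discs(im,P)
                                ~~~~~^^^^^^
  File "disc.py", line 11, in discs
    tp=w>.133; print(n,len(s),"top n",tp.sum(),"w pct",np.percentile(w,[50,99]).round(4),"top u range",np.percentile(u[tp],[1,99]).round(4),"y range",np.percentile(yy[tp],[1,99]).round(4)); print("   gen",np.round(L,4).tolist())
                                                                                                       ~~~~~~~~~~~~~^^^^^^^^^^^^^^
    return _quantile_unchecked(
        a, q, axis, out, overwrite_input, method, keepdims, weights)
    return _ureduce(a,
                    func=_quantile_ureduce_func,
    ...<5 lines>...
                    overwrite_input=overwrite_input,
                    method=method)
    r = func(a, **kwargs)
    result = _quantile(arr,
                       quantiles=q,
    ...<2 lines>...
                       out=out,
                       weights=wgt)
    slices_having_nans = np.isnan(arr[-1, ...])
                                  ~~~^^^^^^^^^
IndexError: index -1 is out of bounds for axis 0 with size 0
```

```bash
python3 -m inch '[{"x":0,"y":0,"z":0,"yaw":0},{"x":0,"y":0,"z":0,"yaw":0},{"x":-0.1,"y":0,"z":0.05,"yaw":0},{"x":-0.1,"y":0,"z":0.05,"yaw":0},{"x":-0.07,"y":0,"z":0.05,"yaw":0}]' -1 25; python3 -c "
from dr import *
G()"; python3 -m inch '[{"x":0.02,"y":0,"z":0.08,"yaw":0},{"x":0,"y":0,"z":0,"yaw":0}]'; python3 -c "
from dr import *
G();im,P,i=cloud('wrist'); held(im,P,(190,310,60,250))"
```

```text
time_s: 10.73
tcp_pos: [0.5973, 0.2314, 0.1438]
eef_rot: [180.0, -0.9, 14.4]
contact_force: [5.0, 0.3, 4.7]
gripper_width: 0.0528
G u,y,w-F 0.64 0.0811 0.1127 tcp [0.5973 0.2314 0.1438] rot [180.   -0.9  14.4] F [5.  0.3 4.7] t 10.7333 w 0.0528
time_s: 10.9
tcp_pos: [0.5978, 0.2316, 0.1442]
eef_rot: [180.0, -1.0, 14.4]
contact_force: [0.4, 0.3, -2.5]
gripper_width: 0.0526
G u,y,w-F 0.6407 0.0812 0.1129 tcp [0.5978 0.2316 0.1442] rot [180.   -1.   14.4] F [ 0.4  0.3 -2.5] t 10.9 w 0.0526
held: lowest w -0.1974 above floor 0.0463
  w -0.197 y mid 0.08 width 0.0587 far u 0.664
  w -0.182 y mid 0.08 width 0.0588 far u 0.6642
  w -0.167 y mid 0.0831 width 0.0527 far u 0.6641
  w -0.152 y mid 0.0824 width 0.0528 far u 0.6638
  w -0.137 y mid 0.0834 width 0.0546 far u 0.6636
```

```bash
python3 -m inch '[{"x":0.04,"y":0,"z":0.1,"yaw":0}]' -1 12; python3 -m inch '[{"x":0.03,"y":0,"z":0.08,"yaw":0}]'; python3 -m inch '[{"x":0,"y":0,"z":0.0,"yaw":0},{"x":0,"y":0,"z":0,"yaw":0},{"x":0,"y":0,"z":0,"yaw":0},{"x":0,"y":0,"z":0,"yaw":0},{"x":0,"y":0,"z":0,"yaw":0}]' 1 12;  python3 -m inch '[{"x":-0.3,"y":0,"z":-0.6,"yaw":0},{"x":-0.45,"y":0,"z":-0.9,"yaw":0},{"x":-0.45,"y":0,"z":-0.9,"yaw":0},{"x":0,"y":0,"z":-0.8,"yaw":0},{"x":0,"y":0,"z":0,"yaw":0}]'
python3 -c "
from disc import *
G(); im,P,i=cloud('wrist'); discs(im,P); axis(im,P)"
```

```text
time_s: 11.03
tcp_pos: [0.5992, 0.2321, 0.1433]
eef_rot: [180.0, -1.1, 14.5]
contact_force: [-5.1, -1.8, 17.9]
gripper_width: 0.0524
time_s: 11.12
tcp_pos: [0.6004, 0.2324, 0.1433]
eef_rot: [180.0, -1.2, 14.5]
contact_force: [-8.0, -0.8, 16.3]
gripper_width: 0.0524
time_s: 11.53
tcp_pos: [0.6005, 0.2327, 0.1435]
eef_rot: [-180.0, -1.3, 14.5]
contact_force: [-0.6, 0.6, 0.1]
gripper_width: 0.0803
time_s: 11.95
tcp_pos: [0.5664, 0.2229, 0.226]
eef_rot: [179.9, -1.0, 14.5]
contact_force: [0.6, 0.5, 0.9]
gripper_width: 0.0877
G u,y,w-F 0.6457 0.0803 0.2008 tcp [0.5664 0.2229 0.226 ] rot [179.9  -1.   14.5] F [0.6 0.5 0.9] t 11.95 w 0.0877
L 7765 top n 4196 w pct [0.138  0.1419] top u range [0.6116 0.6622] y range [0.0583 0.1075]
   gen [[0.06, 0.6638, 0.0798], [0.075, 0.6718, 0.0836], [0.09, 0.6637, 0.0836], [0.105, 0.6632, 0.0831], [0.12, 0.6629, 0.0831], [0.135, 0.6627, 0.083]]
M 8620 top n 4087 w pct [0.1301 0.1417] top u range [0.6114 0.6612] y range [-0.0528 -0.0016]
   gen [[0.06, 0.663, -0.0305], [0.075, 0.6628, -0.0211], [0.09, 0.6625, -0.0235], [0.105, 0.6623, -0.0227], [0.12, 0.662, -0.0231], [0.135, 0.6618, -0.0282]]
[250. 184.] mean [0.5836 0.2307 0.1764] axis [-0.43  -0.108  0.896] tilt 26.3 az -165.9 2456
[412. 186.] mean [0.6092 0.1239 0.1758] axis [-0.425 -0.106  0.899] tilt 26.0 az -166.0 2211
```

```bash
python3 -m inch '[{"x":-0.75,"y":0.98,"z":0,"yaw":0.15},{"x":-0.75,"y":0.98,"z":0,"yaw":0},{"x":-0.75,"y":0.98,"z":0,"yaw":0},{"x":-0.75,"y":0.98,"z":0,"yaw":0},{"x":-0.75,"y":0.98,"z":0,"yaw":0}]'; python3 -m inch '[{"x":-0.75,"y":0.98,"z":0,"yaw":0},{"x":-0.75,"y":0.98,"z":0,"yaw":0},{"x":-0.7,"y":0.98,"z":0,"yaw":0},{"x":-0.5,"y":0.6,"z":0,"yaw":0},{"x":0,"y":0,"z":0,"yaw":0}]'
python3 -c "
from disc import *
G(); im,P,i=cloud('wrist'); topc(im,P); topc(im,P,.14,((20,150,80),(32,255,255)))"
```

```text
time_s: 12.42
tcp_pos: [0.5022, 0.0806, 0.2222]
eef_rot: [179.9, -0.9, 14.1]
contact_force: [1.4, -1.6, 0.2]
gripper_width: 0.0876
time_s: 12.83
tcp_pos: [0.4499, -0.0303, 0.2203]
eef_rot: [179.9, -0.7, 14.0]
contact_force: [-0.8, 0.1, -1.0]
gripper_width: 0.0875
G u,y,w-F 0.4857 -0.1375 0.2691 tcp [ 0.4499 -0.0303  0.2203] rot [179.9  -0.7  14. ] F [-0.8  0.1 -1. ] t 12.8333 w 0.0875
[261. 187.] circ 0.4538 -0.0335 R 0.0268 mean [ 0.4548 -0.0332  0.1399] 3506
[240. 290.] circ 0.3519 -0.0404 R 0.0247 mean [ 0.3611 -0.036   0.1393] 805
[325. 288.] circ 0.3763 -0.1201 R 0.0175 mean [ 0.3809 -0.1199  0.1386] 335
```

```bash
python3 -m inch '[{"x":0.12,"y":0.16,"z":0.6,"yaw":0},{"x":0,"y":0,"z":1,"yaw":0},{"x":0,"y":0,"z":0.9,"yaw":0},{"x":0,"y":0,"z":0.6,"yaw":0},{"x":0,"y":0,"z":0.3,"yaw":0}]'; python3 -m inch '[{"x":0,"y":0,"z":0.1,"yaw":0}]'
```

```text
time_s: 13.3
tcp_pos: [0.459, -0.0307, 0.1355]
eef_rot: [179.9, -1.2, 13.9]
contact_force: [0.6, 0.2, -0.6]
gripper_width: 0.0877
time_s: 13.38
tcp_pos: [0.4586, -0.0304, 0.1317]
eef_rot: [179.9, -1.1, 14.0]
contact_force: [-1.2, -0.2, 0.3]
gripper_width: 0.0875
```

```bash
python3 -m inch '[{"x":-0.12,"y":0.04,"z":0.4,"yaw":0},{"x":-0.12,"y":0.03,"z":0.35,"yaw":0},{"x":0,"y":0,"z":0.1,"yaw":0}]'; python3 -m inch '[{"x":0,"y":0,"z":0,"yaw":0},{"x":0,"y":0,"z":0,"yaw":0},{"x":0,"y":0,"z":0,"yaw":0},{"x":0,"y":0,"z":0,"yaw":0},{"x":0,"y":0,"z":0,"yaw":0}]' -1 20;python3 -m inch '[{"x":0,"y":0,"z":0,"yaw":0},{"x":0,"y":0,"z":0,"yaw":0},{"x":0,"y":0,"z":0,"yaw":0}]'
```

```text
time_s: 13.63
tcp_pos: [0.4549, -0.0322, 0.1103]
eef_rot: [179.9, -1.2, 14.1]
contact_force: [-0.0, 0.6, 0.1]
gripper_width: 0.0875
time_s: 14.05
tcp_pos: [0.4565, -0.0314, 0.1121]
eef_rot: [179.9, -1.3, 14.1]
contact_force: [-0.7, -0.1, 0.5]
gripper_width: 0.0598
time_s: 14.3
tcp_pos: [0.4565, -0.0314, 0.1125]
eef_rot: [179.9, -1.3, 14.1]
contact_force: [-0.4, 1.5, -2.6]
gripper_width: 0.0534
```

```bash
python3 -m inch '[{"x":0,"y":0,"z":-0.5,"yaw":0},{"x":0.6,"y":0,"z":0,"yaw":0},{"x":0.8,"y":0,"z":0,"yaw":0},{"x":0.5,"y":0,"z":0,"yaw":0},{"x":0,"y":0,"z":0,"yaw":0}]'; python3 -m inch '[{"x":0,"y":0,"z":0.2,"yaw":0},{"x":0,"y":0,"z":0.1,"yaw":0}]'; python3 -m inch '[{"x":0,"y":0,"z":0.05,"yaw":0}]'
```

```text
time_s: 14.72
tcp_pos: [0.5014, -0.0201, 0.1254]
eef_rot: [180.0, -1.2, 14.0]
contact_force: [1.4, 0.2, -2.4]
gripper_width: 0.0532
time_s: 14.88
tcp_pos: [0.5012, -0.0201, 0.1168]
eef_rot: [180.0, -1.1, 14.0]
contact_force: [-0.1, 0.0, -3.6]
gripper_width: 0.0533
time_s: 14.97
tcp_pos: [0.5003, -0.0203, 0.1147]
eef_rot: [-180.0, -1.0, 14.0]
contact_force: [-0.5, -0.6, -3.6]
gripper_width: 0.0531
```

Still 2 mm off the counter; lower to contact, then tilt with a soft grip.

```bash
python3 -m inch '[{"x":0,"y":0,"z":0.07,"yaw":0},{"x":0,"y":0,"z":0.05,"yaw":0}]'; python3 -m inch '[{"x":0,"y":0,"z":0,"yaw":0},{"x":0,"y":0,"z":0,"yaw":0}]' -1 6; python3 -m inch '[{"x":-0.26,"y":0,"z":0,"yaw":0},{"x":-0.26,"y":0,"z":-0.02,"yaw":0},{"x":-0.26,"y":0,"z":-0.02,"yaw":0},{"x":-0.26,"y":0,"z":0,"yaw":0},{"x":-0.26,"y":0,"z":0,"yaw":0}]' -1 6;  python3 -m inch '[{"x":-0.26,"y":0,"z":0.02,"yaw":0},{"x":-0.26,"y":0,"z":0.03,"yaw":0},{"x":-0.1,"y":0,"z":0.03,"yaw":0},{"x":0,"y":0,"z":0,"yaw":0}]'; python3 -c "
from disc import *
G(); im,P,i=cloud('wrist'); held(im,P); axis(im,P)"
```

```text
time_s: 15.13
tcp_pos: [0.4999, -0.021, 0.1119]
eef_rot: [179.9, -1.0, 14.0]
contact_force: [-2.1, -2.2, 17.2]
gripper_width: 0.0535
time_s: 15.3
tcp_pos: [0.4994, -0.0214, 0.1122]
eef_rot: [179.9, -1.0, 14.0]
contact_force: [0.9, -0.0, -2.8]
gripper_width: 0.0535
time_s: 15.72
tcp_pos: [0.4642, -0.0299, 0.1119]
eef_rot: [179.9, -0.9, 14.0]
contact_force: [0.1, -0.3, -2.3]
gripper_width: 0.0541
time_s: 16.05
tcp_pos: [0.4501, -0.0337, 0.1131]
eef_rot: [179.9, -1.5, 14.1]
contact_force: [-0.1, -0.2, -3.3]
gripper_width: 0.0535
G u,y,w-F 0.4398 -0.1408 0.1722 tcp [ 0.4501 -0.0337  0.1131] rot [179.9  -1.5  14.1] F [-0.1 -0.2 -3.3] t 16.05 w 0.0535
held: lowest w -0.1355 above floor 0.1082
  w -0.136 y mid -0.1401 width 0.0466 far u 0.4472
  w -0.121 y mid -0.1403 width 0.0469 far u 0.4528
  w -0.106 y mid -0.1403 width 0.047 far u 0.4584
  w -0.091 y mid -0.1397 width 0.0541 far u 0.4641
  w -0.076 y mid -0.1394 width 0.0541 far u 0.4697
  w -0.061 y mid -0.1396 width 0.0457 far u 0.4693Traceback (most recent call last):
  File "<string>", line 3, in <module>
    G(); im,P,i=cloud('wrist'); held(im,P); axis(im,P)
                                ~~~~^^^^^^
  File "dr.py", line 10, in held
    s=(w>=lo)&(w<lo+.015); print("  w",round(lo,3),"y mid",((y[s].min()+y[s].max())/2).round(4),"width",np.ptp(y[s]).round(4),"far u",np.percentile(u[s],98).round(4))
                                                             ~~~~~~~~^^
    return umr_minimum(a, axis, None, out, keepdims, initial, where)
ValueError: zero-size array to reduction operation minimum which has no identity
```

```bash
python3 -m inch '[{"x":0.3,"y":0,"z":-0.1,"yaw":0},{"x":0.7,"y":0,"z":0,"yaw":0},{"x":0.7,"y":0,"z":0,"yaw":0},{"x":0.2,"y":0,"z":0,"yaw":0},{"x":0,"y":0,"z":0.05,"yaw":0}]' -1 6; python3 -m inch '[{"x":0,"y":0,"z":0.08,"yaw":0},{"x":0,"y":0,"z":0.1,"yaw":0}]';python3 -m inch '[{"x":0,"y":0,"z":0.1,"yaw":0}]'; python3 -m inch '[{"x":0,"y":0,"z":0.1,"yaw":0}]' -1 4
```

```text
time_s: 16.52
tcp_pos: [0.497, -0.0218, 0.1148]
eef_rot: [179.9, -1.3, 14.1]
contact_force: [-0.4, 0.1, -1.9]
gripper_width: 0.0533
time_s: 16.68
tcp_pos: [0.4986, -0.0216, 0.1106]
eef_rot: [179.9, -1.4, 14.1]
contact_force: [2.1, 0.3, 9.1]
gripper_width: 0.0536
time_s: 16.77
tcp_pos: [0.5003, -0.0214, 0.1092]
eef_rot: [179.9, -1.6, 14.2]
contact_force: [1.3, 0.9, 8.2]
gripper_width: 0.0533
time_s: 16.85
tcp_pos: [0.5019, -0.0211, 0.1079]
eef_rot: [179.8, -1.8, 14.2]
contact_force: [0.8, 0.8, 6.4]
gripper_width: 0.0537
```

```bash
python3 -m inch '[{"x":-0.26,"y":0,"z":0.03,"yaw":0},{"x":-0.26,"y":0,"z":0,"yaw":0},{"x":-0.26,"y":0,"z":0,"yaw":0},{"x":-0.26,"y":0,"z":0,"yaw":0},{"x":-0.26,"y":0,"z":0.02,"yaw":0}]' -1 4;  python3 -m inch '[{"x":-0.26,"y":0,"z":0.03,"yaw":0},{"x":-0.26,"y":0,"z":0.04,"yaw":0},{"x":-0.16,"y":0,"z":0.03,"yaw":0},{"x":0,"y":0,"z":0.02,"yaw":0}]'; python3 -c "
from disc import *
G(); im,P,i=cloud('wrist'); axis(im,P); held(im,P)" 2>&1 | head -12
```

```text
time_s: 17.27
tcp_pos: [0.4729, -0.0286, 0.1084]
eef_rot: [179.8, -2.4, 14.4]
contact_force: [0.3, -0.3, 5.2]
gripper_width: 0.0535
time_s: 17.6
tcp_pos: [0.4517, -0.0344, 0.1046]
eef_rot: [179.8, -2.3, 14.4]
contact_force: [-1.3, 0.1, 6.7]
gripper_width: 0.0535
G u,y,w-F 0.4375 -0.1419 0.1639 tcp [ 0.4517 -0.0344  0.1046] rot [179.8  -2.3  14.4] F [-1.3  0.1  6.7] t 17.6 w 0.0535
[252. 287.] mean [ 0.4447 -0.0341  0.1378] axis [-0.382 -0.102  0.919] tilt 23.3 az -165.0 2101
held: lowest w -0.1485 above floor 0.0952
  w -0.149 y mid -0.1394 width 0.0493 far u 0.4688
  w -0.134 y mid -0.1397 width 0.0489 far u 0.4694
  w -0.119 y mid -0.1398 width 0.0491 far u 0.47
  w -0.104 y mid -0.1402 width 0.0576 far u 0.4705
  w -0.089 y mid -0.1412 width 0.0538 far u 0.4711
  w -0.074 y mid -0.1404 width 0.0489 far u 0.4718
  w -0.059 y mid -0.1406 width 0.036 far u 0.472
```

```bash
python3 -m inch '[{"x":-0.14,"y":0,"z":0.02,"yaw":0},{"x":0,"y":0,"z":0,"yaw":0},{"x":0,"y":0,"z":0,"yaw":0},{"x":0,"y":0,"z":-0.3,"yaw":0},{"x":0,"y":0,"z":-0.7,"yaw":0}]' -1 25;  python3 -m inch '[{"x":0,"y":0,"z":-1,"yaw":0},{"x":0,"y":0,"z":-1,"yaw":0},{"x":0,"y":0,"z":-1,"yaw":0},{"x":0.5,"y":0,"z":-0.9,"yaw":0},{"x":0.9,"y":-0.1,"z":-0.5,"yaw":0}]'; python3 -m inch '[{"x":1,"y":0,"z":-0.3,"yaw":0},{"x":1,"y":0,"z":0,"yaw":0},{"x":1,"y":0,"z":0,"yaw":0},{"x":0.8,"y":0,"z":0,"yaw":0},{"x":0,"y":0,"z":0,"yaw":0}]';  python3 -c "
from disc import *
G(); im,P,i=cloud('wrist'); axis(im,P); cv2.imwrite('pics/w9.png',im[...,::-1]); held(im,P)" 2>&1 | head -12
```

```text
time_s: 18.07
tcp_pos: [0.4435, -0.0363, 0.1257]
eef_rot: [179.8, -1.7, 14.3]
contact_force: [0.6, 0.0, -2.8]
gripper_width: 0.0531
time_s: 18.48
tcp_pos: [0.4652, -0.0279, 0.2384]
eef_rot: [179.9, -0.8, 14.1]
contact_force: [0.3, 0.3, -2.5]
gripper_width: 0.0529
time_s: 18.9
tcp_pos: [0.5613, -0.0029, 0.2507]
eef_rot: [-180.0, -0.8, 14.1]
contact_force: [1.0, 0.8, -2.2]
gripper_width: 0.0532
G u,y,w-F 0.6026 -0.1376 0.2482 tcp [ 0.5613 -0.0029  0.2507] rot [-180.    -0.8   14.1] F [ 1.   0.8 -2.2] t 18.9 w 0.0532
[104.  97.] mean [0.6089 0.1203 0.1753] axis [-0.425 -0.105  0.899] tilt 25.9 az -166.2 2176
[246. 286.] mean [ 5.547e-01 -1.000e-04  2.840e-01] axis [-0.371 -0.104  0.923] tilt 22.7 az -164.4 1860
held: lowest w -0.1062 above floor 0.1375
  w -0.106 y mid -0.1349 width 0.0486 far u 0.6311
  w -0.091 y mid -0.1351 width 0.0488 far u 0.6322
  w -0.076 y mid -0.1353 width 0.0487 far u 0.633
  w -0.061 y mid -0.1355 width 0.0492 far u 0.6337
  w -0.046 y mid -0.1355 width 0.0491 far u 0.6345
  w -0.031 y mid -0.1356 width 0.0494 far u 0.6352
  w -0.016 y mid -0.136 width 0.0577 far u 0.6361
  w -0.001 y mid -0.1355 width 0.0508 far u 0.6369
```

View pics/w9.png

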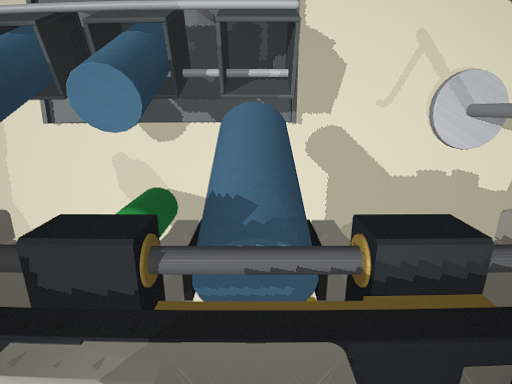

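```bash
python3 -m inch '[{"x":0.6,"y":0.06,"z":-0.25,"yaw":0},{"x":0.6,"y":0.06,"z":-0.2,"yaw":0},{"x":0.15,"y":0,"z":0.2,"yaw":0},{"x":0.15,"y":0,"z":0.35,"yaw":0},{"x":0.05,"y":0,"z":0.1,"yaw":0}]'; python3 -c "
from disc import *
G(); im,P,i=cloud('wrist'); held(im,P)" 2>&1 | head -12
```

```text
time_s: 19.37
tcp_pos: [0.593, 0.0026, 0.2418]
eef_rot: [-179.8, -0.1, 14.0]
contact_force: [-0.4, 0.2, -3.3]
gripper_width: 0.0529
G u,y,w-F 0.6278 -0.1399 0.2266 tcp [0.593  0.0026 0.2418] rot [-1.798e+02 -1.000e-01  1.400e+01] F [-0.4  0.2 -3.3] t 19.3667 w 0.0529
held: lowest w -0.1293 above floor 0.1144
  w -0.129 y mid -0.1367 width 0.0506 far u 0.654
  w -0.114 y mid -0.1369 width 0.0506 far u 0.6552
  w -0.099 y mid -0.1375 width 0.0494 far u 0.6563
  w -0.084 y mid -0.1377 width 0.049 far u 0.6574
  w -0.069 y mid -0.1377 width 0.0491 far u 0.6586
  w -0.054 y mid -0.1379 width 0.0491 far u 0.6597
  w -0.039 y mid -0.1385 width 0.0579 far u 0.6608
  w -0.024 y mid -0.1393 width 0.0536 far u 0.662
  w -0.009 y mid -0.1387 width 0.0482 far u 0.6632
  w 0.006 y mid -0.1378 width 0.0279 far u 0.6632
```

```bash
python3 -m inch '[{"x":0.2,"y":0,"z":-0.1,"yaw":0},{"x":0.22,"y":0,"z":-0.05,"yaw":0},{"x":0.17,"y":0,"z":0.36,"yaw":0},{"x":0.17,"y":0,"z":0.36,"yaw":0},{"x":0.05,"y":0,"z":0.1,"yaw":0}]'; python3 -c "
from disc import *
G(); im,P,i=cloud('wrist'); held(im,P)" 2>&1 | head -7
```

```text
time_s: 19.83
tcp_pos: [0.612, 0.0076, 0.2239]
eef_rot: [-179.8, -0.1, 14.0]
contact_force: [0.0, -0.8, -3.5]
gripper_width: 0.0527
G u,y,w-F 0.6381 -0.1397 0.202 tcp [0.612  0.0076 0.2239] rot [-1.798e+02 -1.000e-01  1.400e+01] F [ 0.  -0.8 -3.5] t 19.8333 w 0.0527
held: lowest w -0.1529 above floor 0.0908
  w -0.153 y mid -0.1365 width 0.0507 far u 0.6643
  w -0.138 y mid -0.1367 width 0.0506 far u 0.6655
  w -0.123 y mid -0.1368 width 0.0506 far u 0.6666
  w -0.108 y mid -0.137 width 0.0506 far u 0.6677
  w -0.093 y mid -0.1376 width 0.0493 far u 0.6689
```

```bash
python3 -m inch '[{"x":0.13,"y":0,"z":-0.03,"yaw":0},{"x":0.16,"y":0,"z":0.3,"yaw":0},{"x":0.16,"y":0,"z":0.3,"yaw":0},{"x":0.1,"y":0,"z":0.2,"yaw":0}]'; python3 -c "
from disc import *
G(); im,P,i=cloud('wrist'); held(im,P)" 2>&1 | head -7
```

```text
time_s: 20.22
tcp_pos: [0.6265, 0.0111, 0.2036]
eef_rot: [-179.8, -0.1, 14.0]
contact_force: [-0.7, -0.1, -3.4]
gripper_width: 0.0532
G u,y,w-F 0.6431 -0.1397 0.1774 tcp [0.6265 0.0111 0.2036] rot [-1.798e+02 -1.000e-01  1.400e+01] F [-0.7 -0.1 -3.4] t 20.2167 w 0.0532
held: lowest w -0.1777 above floor 0.066
  w -0.178 y mid -0.1415 width 0.0607 far u 0.6693
  w -0.163 y mid -0.1367 width 0.0506 far u 0.6704
  w -0.148 y mid -0.1369 width 0.0506 far u 0.6716
  w -0.133 y mid -0.1371 width 0.0505 far u 0.6726
  w -0.118 y mid -0.1372 width 0.0506 far u 0.6738
```

```bash
python3 -m inch '[{"x":0.08,"y":0,"z":0.34,"yaw":0},{"x":0.12,"y":0,"z":0.36,"yaw":0},{"x":0.12,"y":0,"z":0.36,"yaw":0}]'; python3 -c "
from disc import *
G(); im,P,i=cloud('wrist'); held(im,P)" 2>&1 | head -7
```

```text
time_s: 20.52
tcp_pos: [0.6353, 0.0134, 0.175]
eef_rot: [-179.8, -0.1, 14.0]
contact_force: [0.0, 0.4, -2.5]
gripper_width: 0.0532
G u,y,w-F 0.6391 -0.1396 0.1476 tcp [0.6353 0.0134 0.175 ] rot [-1.798e+02 -1.000e-01  1.400e+01] F [ 0.   0.4 -2.5] t 20.5167 w 0.0532
held: lowest w -0.1952 above floor 0.0485
  w -0.195 y mid -0.1383 width 0.0621 far u 0.6665
  w -0.18 y mid -0.142 width 0.0611 far u 0.6674
  w -0.165 y mid -0.1368 width 0.0505 far u 0.6686
  w -0.15 y mid -0.137 width 0.0507 far u 0.6697
  w -0.135 y mid -0.1372 width 0.0507 far u 0.6707
```

```bash
python3 -m inch '[{"x":0.14,"y":0,"z":0.34,"yaw":0},{"x":0.12,"y":0,"z":0.3,"yaw":0},{"x":0.06,"y":0,"z":0.12,"yaw":0}]' -1 12; python3 -c "
from disc import *
G()"; python3 -m inch '[{"x":0.05,"y":0,"z":0.12,"yaw":0}]' ;python3 -m inch '[{"x":0.04,"y":0,"z":0.1,"yaw":0}]' -1 8; python3 -m inch '[{"x":0.04,"y":0,"z":0.1,"yaw":0}]' -1 8;python3 -c "
from disc import *
G(); im,P,i=cloud('wrist'); held(im,P);axis(im,P)" 2>&1 | tail -12
```

```text
time_s: 20.82
tcp_pos: [0.6437, 0.0156, 0.1515]
eef_rot: [-179.8, -0.0, 14.0]
contact_force: [0.3, 0.4, -2.3]
gripper_width: 0.0534
G u,y,w-F 0.6371 -0.1395 0.1226 tcp [0.6437 0.0156 0.1515] rot [-179.8   -0.    14. ] F [ 0.3  0.4 -2.3] t 20.8167 w 0.0534
time_s: 20.9
tcp_pos: [0.6452, 0.016, 0.1478]
eef_rot: [-179.8, -0.0, 14.0]
contact_force: [0.3, -0.1, -1.9]
gripper_width: 0.0533
time_s: 20.98
tcp_pos: [0.6461, 0.0161, 0.145]
eef_rot: [-179.9, 0.1, 14.0]
contact_force: [-8.0, -0.9, 9.7]
gripper_width: 0.0537
time_s: 21.07
tcp_pos: [0.6465, 0.0159, 0.1433]
eef_rot: [-179.9, 0.1, 14.0]
contact_force: [-7.6, -0.2, 9.9]
gripper_width: 0.0537
G u,y,w-F 0.6362 -0.1399 0.114 tcp [0.6465 0.0159 0.1433] rot [-1.799e+02  1.000e-01  1.400e+01] F [-7.6 -0.2  9.9] t 21.0667 w 0.0537
held: lowest w -0.1947 above floor 0.049
  w -0.195 y mid -0.1382 width 0.0622 far u 0.6671
  w -0.18 y mid -0.1391 width 0.0647 far u 0.6679
  w -0.165 y mid -0.1394 width 0.0553 far u 0.6686
  w -0.15 y mid -0.138 width 0.0572 far u 0.6695
  w -0.135 y mid -0.139 width 0.0534 far u 0.6703
  w -0.12 y mid -0.1386 width 0.0473 far u 0.6712
  w -0.105 y mid -0.1369 width 0.012 far u 0.6713
[258. 287.] mean [0.6432 0.0145 0.1795] axis [-0.367 -0.107  0.924] tilt 22.4 az -163.8 2099
```

```bash
python3 -m inch '[{"x":-0.08,"y":0,"z":0.0,"yaw":0},{"x":-0.08,"y":0,"z":0.02,"yaw":0},{"x":-0.06,"y":0,"z":0.02,"yaw":0}]' -1 5; python3 -c "
from disc import *
G(); im,P,i=cloud('wrist'); held(im,P)" 2>&1 | tail -9
```

```text
time_s: 21.37
tcp_pos: [0.6414, 0.0146, 0.1426]
eef_rot: [-179.9, 0.1, 14.0]
contact_force: [0.4, -0.1, -1.5]
gripper_width: 0.0535
G u,y,w-F 0.6311 -0.1399 0.1156 tcp [0.6414 0.0146 0.1426] rot [-1.799e+02  1.000e-01  1.400e+01] F [ 0.4 -0.1 -1.5] t 21.3667 w 0.0535
held: lowest w -0.1987 above floor 0.045
  w -0.199 y mid -0.1383 width 0.0623 far u 0.6647
  w -0.184 y mid -0.1398 width 0.0662 far u 0.6651
  w -0.169 y mid -0.1372 width 0.051 far u 0.6653
  w -0.154 y mid -0.1396 width 0.0549 far u 0.6654
  w -0.139 y mid -0.1394 width 0.0538 far u 0.6657
  w -0.124 y mid -0.1386 width 0.0489 far u 0.6659
  w -0.109 y mid -0.1389 width 0.0371 far u 0.6663
```

```bash
python3 -m inch '[{"x":-0.06,"y":0,"z":0.02,"yaw":0},{"x":0.03,"y":0,"z":0.08,"yaw":0}]' -1 8; python3 -m inch '[{"x":0.03,"y":0,"z":0.08,"yaw":0}]' ; python3 -m inch '[{"x":0,"y":0,"z":0.0,"yaw":0},{"x":0,"y":0,"z":0,"yaw":0},{"x":0,"y":0,"z":0,"yaw":0},{"x":0,"y":0,"z":0,"yaw":0},{"x":0,"y":0,"z":0,"yaw":0}]' 1 12;  python3 -m inch '[{"x":-0.3,"y":0,"z":-0.6,"yaw":0},{"x":-0.45,"y":0,"z":-0.9,"yaw":0},{"x":-0.45,"y":0,"z":-0.9,"yaw":0},{"x":0,"y":0,"z":-0.8,"yaw":0},{"x":0,"y":0,"z":0,"yaw":0}]'
python3 -c "
from disc import *
G(); im,P,i=cloud('wrist'); axis(im,P);discs(im,P); np.savez('pics/w10.npz',im=im,P=P);cv2.imwrite('pics/w10.png',im[...,::-1])"
```

```text
time_s: 21.58
tcp_pos: [0.6408, 0.0145, 0.1407]
eef_rot: [-179.9, -0.0, 14.0]
contact_force: [0.6, 0.4, -1.7]
gripper_width: 0.0536
time_s: 21.67
tcp_pos: [0.6414, 0.0146, 0.1392]
eef_rot: [-179.9, -0.1, 14.0]
contact_force: [-6.9, 1.3, 10.9]
gripper_width: 0.0531
time_s: 22.08
tcp_pos: [0.642, 0.0146, 0.1396]
eef_rot: [-179.9, -0.1, 14.1]
contact_force: [-1.3, -0.1, 0.5]
gripper_width: 0.0815
time_s: 22.5
tcp_pos: [0.6093, 0.0058, 0.2244]
eef_rot: [-180.0, 0.1, 14.1]
contact_force: [1.7, -0.2, 1.6]
gripper_width: 0.0879
G u,y,w-F 0.6355 -0.1408 0.2038 tcp [0.6093 0.0058 0.2244] rot [-1.80e+02  1.00e-01  1.41e+01] F [ 1.7 -0.2  1.6] t 22.5 w 0.0879
[249. 165.] mean [0.6384 0.0171 0.1765] axis [-0.411 -0.102  0.906] tilt 25.0 az -166.1 2756
[ 86. 168.] mean [0.6105 0.1213 0.1762] axis [-0.431 -0.107  0.896] tilt 26.4 az -166.0 2483Traceback (most recent call last):
  File "<string>", line 3, in <module>
    G(); im,P,i=cloud('wrist'); axis(im,P);discs(im,P); np.savez('pics/w10.npz',im=im,P=P);cv2.imwrite('pics/w10.png',im[...,::-1])
                                           ~~~~~^^^^
[... 313 characters left out ...]
                                                          ~~~~~~~~~~~~~^^^^^^^^^^^^^^
    return _quantile_unchecked(
        a, q, axis, out, overwrite_input, method, keepdims, weights)
    return _ureduce(a,
                    func=_quantile_ureduce_func,
    ...<5 lines>...
                    overwrite_input=overwrite_input,
                    method=method)
    r = func(a, **kwargs)
    result = _quantile(arr,
                       quantiles=q,
    ...<2 lines>...
                       out=out,
                       weights=wgt)
    slices_having_nans = np.isnan(arr[-1, ...])
                                  ~~~^^^^^^^^^
IndexError: index -1 is out of bounds for axis 0 with size 0
```

```bash
python3 -m inch '[{"x":-0.85,"y":0.95,"z":-0.5,"yaw":0},{"x":-0.85,"y":0.95,"z":-0.5,"yaw":0},{"x":-0.85,"y":0.95,"z":-0.5,"yaw":0},{"x":-0.85,"y":0.95,"z":-0.5,"yaw":0},{"x":-0.85,"y":0.95,"z":-0.3,"yaw":0}]'; python3 -m inch '[{"x":-0.85,"y":0.95,"z":0,"yaw":0},{"x":-0.5,"y":0.5,"z":0,"yaw":0},{"x":0,"y":0,"z":0,"yaw":0}]'
python3 -c "
from disc import *
G(); im,P,i=cloud('wrist'); np.savez('pics/w11.npz',im=im,P=P);cv2.imwrite('pics/w11.png',im[...,::-1])"
```

```text
time_s: 22.97
tcp_pos: [0.5312, -0.1354, 0.2814]
eef_rot: [-179.9, 0.4, 14.4]
contact_force: [0.9, -0.9, 0.4]
gripper_width: 0.0876
time_s: 23.22
tcp_pos: [0.5029, -0.1845, 0.2849]
eef_rot: [-180.0, 0.2, 14.3]
contact_force: [-0.3, 0.4, -0.2]
gripper_width: 0.0871
G u,y,w-F 0.5261 -0.3 0.3215 tcp [ 0.5029 -0.1845  0.2849] rot [-180.     0.2   14.3] F [-0.3  0.4 -0.2] t 23.2167 w 0.0871
```

View pics/w11.png

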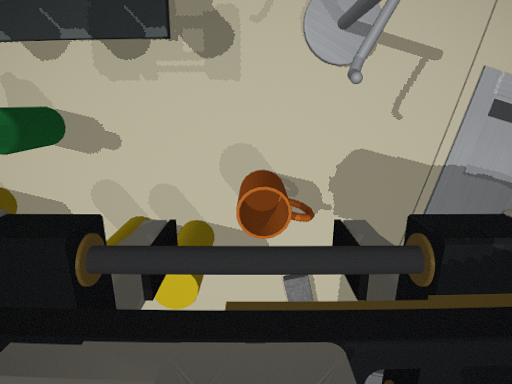

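Run:
```python
from disc import *
d=np.load('pics/w11.npz'); im,P=d['im'],d['P']
hsv=cv2.cvtColor(im,cv2.COLOR_RGB2HSV); m=cv2.inRange(hsv,(3,130,60),(14,255,255))>0
m[:160]=0; m[:,:200]=0;m[:,330:]=0
q=P[m]; q=q[~np.isnan(q[:,0])]
rim=q[np.abs(q[:,2]-.094)<.004]; (x,y),R=cv2.minEnclosingCircle(rim[:,:2].astype(np.float32)); print("rim",x,y,R,len(rim))
h=q[(np.hypot(q[:,0]-x,q[:,1]-y)>.038)&(q[:,2]>.06)&(q[:,2]<.09)]; v=h[:,:2].mean(0)-[x,y]; print("handle n",len(h),"z",h[:,2].min(),h[:,2].max(),"dir",np.degrees(np.arctan2(v[1],v[0])),"maxr",np.hypot(*(h[:,:2]-[x,y]).T).max())
hi=P[:110,290:420].reshape(-1,3); hi=hi[(hi[:,2]>.18)&(hi[:,2]<.24)]; print("hi",len(hi))
pr=hi[np.abs(hi[:,2]-.201)<.006]
o=pr[:,:2].mean(0); w=np.linalg.svd(pr[:,:2]-o,full_matrices=False)[2][0]; print("prong mean",o,"dir",np.degrees(np.arctan2(w[1],w[0])),"ext",np.percentile((pr[:,:2]-o)@w,[0,50,100]),"res",np.std((pr[:,:2]-o)@[-w[1],w[0]]))
tp=hi[hi[:,2]>.215]; print("tip",tp.mean(0).round(4),len(tp),"zmax",hi[:,2].max())
print(tp[np.argsort(tp[:,0])].round(3)[::max(1,len(tp)//8)].tolist())
ft=P[:70,290:420].reshape(-1,3); ft=ft[np.abs(ft[:,2]-.012)<.004]; print("foot",cv2.minEnclosingCircle(ft[:,:2].astype(np.float32)),len(ft))
```

```text
rim 0.45360490679740906 -0.20647579431533813 0.03301960974931717 618
handle n 150 z 0.061702359414613606 0.08417988574132312 dir -88.63000203468545 maxr 0.06647532152302842
hi 1097
prong mean [ 0.63841593 -0.23440101] dir 164.8289080254204 ext [-0.02596055 -0.00039734  0.02946142] res 0.002277088533125061
tip [ 0.6038 -0.225   0.2233] 152 zmax 0.22648546810271705
[[0.6, -0.226, 0.224], [0.601, -0.224, 0.225], [0.602, -0.229, 0.222], [0.603, -0.223, 0.222], [0.604, -0.227, 0.226], [0.605, -0.227, 0.226], [0.605, -0.223, 0.225], [0.607, -0.223, 0.219]]
foot ((0.6935347318649292, -0.2487221211194992), 0.04975932836532593) 3222
```

```bash
python3 -m inch '[{"x":-0.7,"y":0.12,"z":0,"yaw":1},{"x":-0.7,"y":0.1,"z":0,"yaw":1},{"x":-0.7,"y":0.1,"z":0,"yaw":1},{"x":0,"y":0,"z":0,"yaw":1},{"x":0,"y":0,"z":0,"yaw":1}]'; for i in 1; do python3 -m inch '[{"x":0,"y":0,"z":0,"yaw":1},{"x":0,"y":0,"z":0,"yaw":1},{"x":0,"y":0,"z":0,"yaw":1},{"x":0,"y":0,"z":0,"yaw":1},{"x":0,"y":0,"z":0,"yaw":1}]'; python3 -m inch '[{"x":0,"y":0,"z":0,"yaw":1},{"x":0,"y":0,"z":0,"yaw":1},{"x":0,"y":0,"z":0,"yaw":1},{"x":0,"y":0,"z":0,"yaw":1},{"x":0,"y":0,"z":0,"yaw":1}]'; python3 -m inch '[{"x":0,"y":0,"z":0,"yaw":1},{"x":0,"y":0,"z":0,"yaw":1},{"x":0,"y":0,"z":0,"yaw":1},{"x":0,"y":0,"z":0,"yaw":1},{"x":0,"y":0,"z":0,"yaw":1}]'; done
```

```text
time_s: 23.68
tcp_pos: [0.451, -0.1998, 0.2838]
eef_rot: [-180.0, 0.4, -6.5]
contact_force: [-0.3, 0.0, -0.6]
gripper_width: 0.0876
time_s: 24.1
tcp_pos: [0.4509, -0.1965, 0.2829]
eef_rot: [179.9, 0.5, -27.4]
contact_force: [0.5, -1.1, -1.5]
gripper_width: 0.0879
time_s: 24.52
tcp_pos: [0.4516, -0.1928, 0.2816]
eef_rot: [179.6, 0.6, -48.2]
contact_force: [0.9, -1.0, 0.2]
gripper_width: 0.0876
time_s: 24.93
tcp_pos: [0.4524, -0.1889, 0.2802]
eef_rot: [179.3, 0.5, -69.0]
contact_force: [0.8, -0.0, -0.1]
gripper_width: 0.0876
```

```bash
python3 -m inch '[{"x":0,"y":0,"z":0,"yaw":1},{"x":0,"y":0,"z":0,"yaw":1},{"x":0,"y":0,"z":0.2,"yaw":1},{"x":0.4,"y":0,"z":0.5,"yaw":1},{"x":0.3,"y":0,"z":0.7,"yaw":0.65}]'; python3 -m inch '[{"x":0,"y":0,"z":0.8,"yaw":0},{"x":0,"y":0,"z":0.8,"yaw":0},{"x":0,"y":0,"z":0.3,"yaw":0},{"x":0,"y":0,"z":0,"yaw":0}]'
cat > mug.py <<'E'
from disc import *
def mug(z=.094,f=None):
    im,P,i=cloud('wrist'); 
    if f: cv2.imwrite(f,im[...,::-1])
    hsv=cv2.cvtColor(im,cv2.COLOR_RGB2HSV); m=cv2.inRange(hsv,(3,130,60),(14,255,255))>0
    q=P[m]; q=q[~np.isnan(q[:,0])&(np.abs(q[:,2]-z)<.12)]
    rim=q[np.abs(q[:,2]-z)<.004]; (x,y),R=cv2.minEnclosingCircle(rim[:,:2].astype(np.float32)); print("rim",x,y,R,len(rim),"ztop",np.percentile(q[:,2],99.5))
    h=q[(np.hypot(q[:,0]-x,q[:,1]-y)>.038)&(q[:,2]>z-.035)&(q[:,2]<z-.004)&(np.hypot(q[:,0]-x,q[:,1]-y)<.075)]; v=h[:,:2].mean(0)-[x,y]; print("handle n",len(h),"dir",np.degrees(np.arctan2(v[1],v[0])),"maxr",np.hypot(*(h[:,:2]-[x,y]).T).max(),"ztop",np.percentile(h[:,2],98))
    s=r.get_state(); print(np.round(s["tcp_pos"],4),np.round(s["eef_rot"],2),s["joints"].round(0))
E
python3 -c "
from mug import *
mug()"
```

```text
time_s: 25.35
tcp_pos: [0.4569, -0.2024, 0.2466]
eef_rot: [179.4, 0.2, -88.4]
contact_force: [-0.5, 0.1, 0.3]
gripper_width: 0.0874
time_s: 25.68
tcp_pos: [0.4557, -0.2003, 0.1939]
eef_rot: [179.1, 0.3, -88.5]
contact_force: [0.4, -0.9, -0.8]
gripper_width: 0.0874
rim 0.45290929079055786 -0.2073122262954712 0.03298182412981987 1191 ztop 0.09605286420654673
handle n 386 dir -89.68835793904479 maxr 0.06735628720038893 ztop 0.08351744333677542
[ 0.4559 -0.2004  0.1945] [179.17   0.31 -88.52] [ -1.   6. -24.  -0. -60.   3.]
```

```bash
python3 -m inch '[{"x":0.25,"y":0.12,"z":0.6,"yaw":0.15},{"x":0,"y":0,"z":0.9,"yaw":0},{"x":0,"y":0,"z":0.9,"yaw":0},{"x":0,"y":0,"z":0.9,"yaw":0},{"x":0,"y":0,"z":0.5,"yaw":0}]'; python3 -m inch '[{"x":0,"y":0,"z":0.3,"yaw":0},{"x":0,"y":0,"z":0,"yaw":0}]'
```

```text
time_s: 26.15
tcp_pos: [0.4597, -0.2064, 0.106]
eef_rot: [-179.9, 0.1, -88.9]
contact_force: [0.2, -0.2, -0.3]
gripper_width: 0.0877
time_s: 26.32
tcp_pos: [0.46, -0.2059, 0.0977]
eef_rot: [180.0, 0.1, -88.8]
contact_force: [-1.0, -0.1, -0.1]
gripper_width: 0.0878
```

```bash
python3 -m inch '[{"x":0.04,"y":0.28,"z":0,"yaw":0},{"x":0,"y":0,"z":0.4,"yaw":0},{"x":0,"y":0,"z":0.4,"yaw":0},{"x":0,"y":0,"z":0.2,"yaw":0},{"x":0,"y":0,"z":0,"yaw":0}]'
```

```text
time_s: 26.73
tcp_pos: [0.4557, -0.2072, 0.0748]
eef_rot: [-179.6, 0.0, -88.7]
contact_force: [-0.1, -0.2, 0.6]
gripper_width: 0.0876
```

```bash
python3 -m inch '[{"x":0,"y":0.1,"z":0.15,"yaw":0},{"x":0,"y":0,"z":0,"yaw":0},{"x":0,"y":0,"z":0,"yaw":0},{"x":0,"y":0,"z":0,"yaw":0},{"x":0,"y":0,"z":0,"yaw":0}]' -1 20; python3 -m inch '[{"x":0,"y":0,"z":0,"yaw":0},{"x":0,"y":0,"z":0,"yaw":0}]'; python3 -c "
from mug import *
mug()"
```

```text
time_s: 27.15
tcp_pos: [0.4534, -0.2074, 0.0708]
eef_rot: [-179.6, 0.0, -88.7]
contact_force: [0.7, -0.4, -0.9]
gripper_width: 0.0641
time_s: 27.32
tcp_pos: [0.4534, -0.2073, 0.0708]
eef_rot: [-179.6, 0.0, -88.7]
contact_force: [0.8, 0.3, -2.2]
gripper_width: 0.0642
rim 0.45231184363365173 -0.20729459822177887 0.032990772277116776 2475 ztop 0.0962224660453321
handle n 1357 dir -89.92518266671716 maxr 0.06790503926619071 ztop 0.0835390003311697
[ 0.4534 -0.2074  0.0708] [-1.7958e+02  2.0000e-02 -8.8740e+01] [ -2.  14. -34.  -0. -42.   3.]
```

```bash
python3 -m inch '[{"x":0,"y":0,"z":-0.4,"yaw":0},{"x":0,"y":0,"z":-0.8,"yaw":0},{"x":0,"y":0,"z":-1,"yaw":0},{"x":0,"y":0,"z":-1,"yaw":0},{"x":0,"y":0,"z":-1,"yaw":0.8}]'; python3 -m inch '[{"x":0,"y":0,"z":-1,"yaw":1},{"x":0,"y":0,"z":-0.9,"yaw":1},{"x":0,"y":0,"z":-0.5,"yaw":0.9},{"x":0,"y":0,"z":0,"yaw":0},{"x":0,"y":0,"z":0,"yaw":0}]'; python3 -c "
from mug import *
mug(r.get_state()['tcp_pos'][2]+.0242)"
```

```text
time_s: 27.78
tcp_pos: [0.4464, -0.2064, 0.1722]
eef_rot: [179.4, 0.2, -92.0]
contact_force: [0.4, 0.1, -2.9]
gripper_width: 0.0644
time_s: 28.2
tcp_pos: [0.4469, -0.2065, 0.2394]
eef_rot: [179.7, 0.2, -104.2]
contact_force: [-0.5, -0.2, -3.4]
gripper_width: 0.0644
rim 0.4457833468914032 -0.2067052721977234 0.03294730186462402 2328 ztop 0.26465231787062843
handle n 1334 dir -105.70269378767946 maxr 0.06727589168314094 ztop 0.2518844923288363
[ 0.4468 -0.2065  0.2391] [ 1.7968e+02  1.5000e-01 -1.0423e+02] [ -2.   3. -21.  -0. -66. -12.]
```

```bash
python3 -m inch '[{"x":-0.45,"y":-0.85,"z":0,"yaw":0},{"x":-0.45,"y":-0.85,"z":0,"yaw":0},{"x":-0.45,"y":-0.85,"z":0,"yaw":0},{"x":-0.45,"y":-0.85,"z":0.1,"yaw":0},{"x":-0.45,"y":-0.85,"z":0.1,"yaw":0}]'; python3 -m inch '[{"x":-0.4,"y":-0.7,"z":0.1,"yaw":0},{"x":0,"y":0,"z":0,"yaw":0},{"x":0,"y":0,"z":0,"yaw":0}]'
cat > hk.py <<'E'
from mug import *
S=np.array([.6935,-.2487]); e=np.array([.9668,-.2554]); n=np.array([.2554,.9668])
def rel():
    s=r.get_state(); p=np.array(s["tcp_pos"]); dlt=p[:2]-S; print("d from post",round(-dlt@e,4),"lat",round(dlt@n,4),"z",p[2].round(4),"rot",s["eef_rot"].round(1),"F",s["contact_force"].round(1),"t",s["time_s"])
E
python3 -c "
from hk import *
rel(); mug(r.get_state()['tcp_pos'][2]+.0242,'pics/w12.png')"
```

```text
time_s: 28.67
tcp_pos: [0.5599, -0.1769, 0.2266]
eef_rot: [179.1, 0.2, -103.9]
contact_force: [0.2, 0.1, -2.8]
gripper_width: 0.0641
time_s: 28.92
tcp_pos: [0.5816, -0.1694, 0.2152]
eef_rot: [178.5, 0.1, -103.5]
contact_force: [-0.3, 0.4, -2.2]
gripper_width: 0.0644
d from post 0.1284 lat 0.0481 z 0.2152 rot [ 1.785e+02  1.000e-01 -1.035e+02] F [-0.3  0.4 -2.2] t 28.9167
rim 0.5809682011604309 -0.1696348488330841 0.03295976668596268 2340 ztop 0.2408700966031617
handle n 1331 dir -105.20789477736889 maxr 0.0678379010854992 ztop 0.2277596746342752
[ 0.5813 -0.1694  0.2149] [ 1.7848e+02  7.0000e-02 -1.0349e+02] [  2.  16.  -9.  -1. -67. -15.]
```

View pics/w12.png

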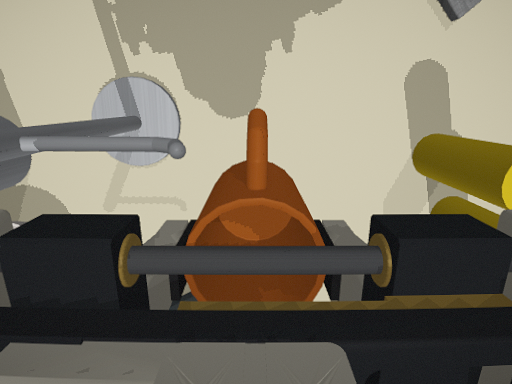

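Run:
```python
from hk import *
rel(); im,P,i=cloud('wrist'); np.savez('pics/w12.npz',im=im,P=P)
q=P[120:175,60:195].reshape(-1,3); q=q[(q[:,2]>.185)&(q[:,2]<.24)]
t=q[q[:,2]>.213]; p=q[(q[:,2]<.21)]
for nme,a in(("tip",t),("prong",p)):
    dl=a[:,:2]-S; print(nme,len(a),"d",np.percentile(-dl@e,[1,50,99]).round(4),"lat",np.percentile(dl@n,[1,50,99]).round(4),"z",np.percentile(a[:,2],[1,50,99]).round(4))
hsv=cv2.cvtColor(im,cv2.COLOR_RGB2HSV); m=(cv2.inRange(hsv,(3,130,60),(14,255,255))>0); m[192:]=0; m[:,:235]=0; m[:,280:]=0
h=P[m]; h=h[(h[:,2]>.15)&(h[:,2]<.26)]; dl=h[:,:2]-S; k=(dl@n<.012)
print("handle d",np.percentile(-dl[k]@e,[2,50,98]).round(4),"lat min",(dl@n).min().round(4),"z max",np.percentile(h[k][:,2],98).round(4))
```

```text
d from post 0.1288 lat 0.048 z 0.2149 rot [ 1.785e+02  1.000e-01 -1.035e+02] F [-0.  -0.4 -3.9] t 28.9667
tip 278 d [0.0878 0.0928 0.0962] lat [-0.0054 -0.0023  0.0019] z [0.2133 0.2244 0.2269]
prong 1642 d [0.0282 0.056  0.0851] lat [-0.0048 -0.0014  0.003 ] z [0.1997 0.2034 0.2093]
handle d [0.1252 0.1297 0.1345] lat min -0.0202 z max 0.2276
```

```bash
python3 -m inch '[{"x":0.16,"y":0,"z":-0.35,"yaw":0.1},{"x":0,"y":0,"z":-0.3,"yaw":0.1},{"x":0,"y":0,"z":0,"yaw":0},{"x":0,"y":0,"z":0,"yaw":0}]'; python3 -c "
from hk import *
rel()"
```

```text
time_s: 29.35
tcp_pos: [0.5779, -0.175, 0.234]
eef_rot: [178.5, 0.0, -104.4]
contact_force: [0.2, -0.0, -3.0]
gripper_width: 0.0647
d from post 0.1306 lat 0.0417 z 0.234 rot [ 178.5    0.  -104.4] F [ 0.2 -0.  -3. ] t 29.35
```

```bash
python3 -m inch '[{"x":-0.03,"y":-0.4,"z":0,"yaw":0},{"x":0,"y":-0.4,"z":-0.05,"yaw":0}]'; python3 -c "
from hk import *
rel()"
```

```text
time_s: 29.52
tcp_pos: [0.5969, -0.1796, 0.237]
eef_rot: [178.7, 0.1, -104.4]
contact_force: [-0.4, -0.0, -2.8]
gripper_width: 0.0646
d from post 0.111 lat 0.0422 z 0.237 rot [ 1.787e+02  1.000e-01 -1.044e+02] F [-0.4 -0.  -2.8] t 29.5167
```

```bash
python3 -m inch '[{"x":-0.04,"y":-0.1,"z":0.2,"yaw":0},{"x":-0.04,"y":-0.25,"z":0.05,"yaw":0}]'; python3 -c "
from hk import *
rel()";  python3 -m inch '[{"x":0,"y":-0.3,"z":0,"yaw":0},{"x":0,"y":-0.3,"z":0,"yaw":0}]'; python3 -c "
from hk import *
rel()"
```

```text
time_s: 29.68
tcp_pos: [0.6079, -0.1804, 0.2311]
eef_rot: [178.8, 0.1, -104.5]
contact_force: [-0.5, 0.2, -3.5]
gripper_width: 0.0642
d from post 0.1002 lat 0.0442 z 0.2311 rot [ 1.788e+02  1.000e-01 -1.045e+02] F [-0.5  0.2 -3.5] t 29.6833
time_s: 29.85
tcp_pos: [0.6236, -0.1842, 0.2297]
eef_rot: [178.7, 0.1, -104.4]
contact_force: [-0.2, 0.1, -3.8]
gripper_width: 0.0646
d from post 0.084 lat 0.0445 z 0.2297 rot [ 1.787e+02  1.000e-01 -1.044e+02] F [-0.2  0.1 -3.8] t 29.85
```

```bash
python3 -m inch '[{"x":0,"y":-0.35,"z":0,"yaw":0},{"x":0,"y":-0.35,"z":0,"yaw":0},{"x":0,"y":-0.2,"z":0.0,"yaw":0}]'; python3 -c "
from hk import *
rel()";  python3 -m inch '[{"x":0,"y":0,"z":0.3,"yaw":0},{"x":0,"y":0,"z":0.3,"yaw":0},{"x":0,"y":0,"z":0.2,"yaw":0}]'; python3 -c "
from hk import *
rel()"
```

```text
time_s: 30.1
tcp_pos: [0.6484, -0.1905, 0.2279]
eef_rot: [178.6, 0.1, -104.4]
contact_force: [-1.0, 0.1, -2.4]
gripper_width: 0.0644
d from post 0.0585 lat 0.0448 z 0.2279 rot [ 1.786e+02  1.000e-01 -1.044e+02] F [-1.   0.1 -2.4] t 30.1
time_s: 30.35
tcp_pos: [0.65, -0.1909, 0.2061]
eef_rot: [178.7, 0.1, -104.4]
contact_force: [-0.1, 0.2, -3.3]
gripper_width: 0.0641
d from post 0.0569 lat 0.0448 z 0.2061 rot [ 1.787e+02  1.000e-01 -1.044e+02] F [-0.1  0.2 -3.3] t 30.35
```

```bash
python3 -m inch '[{"x":0,"y":0,"z":0.12,"yaw":0},{"x":0,"y":0,"z":0.12,"yaw":0}]' -1 8; python3 -m inch '[{"x":0,"y":0,"z":0.12,"yaw":0},{"x":0,"y":0,"z":0.12,"yaw":0}]' -1 5;  python3 -c "
from hk import *
rel()"; python3 -m inch '[{"x":0,"y":0,"z":0.12,"yaw":0},{"x":0,"y":0,"z":0.12,"yaw":0}]' -1 4; python3 -c "
from hk import *
rel(); im,P,i=cloud('wrist'); im2=r.capture('side')[0]; c=im2[100:260,280:450]; cv2.imwrite('pics/w13.png',np.hstack([im,cv2.resize(c,(408,384))])[:,220:,::-1])"
```

```text
time_s: 30.52
tcp_pos: [0.6487, -0.1907, 0.1984]
eef_rot: [178.6, 0.1, -104.4]
contact_force: [0.8, 0.8, 0.2]
gripper_width: 0.0641
time_s: 30.68
tcp_pos: [0.6486, -0.1907, 0.1926]
eef_rot: [178.7, 0.1, -104.4]
contact_force: [-0.0, -0.2, -0.5]
gripper_width: 0.064
d from post 0.0582 lat 0.0446 z 0.1926 rot [ 1.787e+02  1.000e-01 -1.044e+02] F [-0.  -0.2 -0.5] t 30.6833
time_s: 30.85
tcp_pos: [0.6484, -0.191, 0.187]
eef_rot: [178.7, 0.0, -104.4]
contact_force: [-0.0, -0.7, -0.4]
gripper_width: 0.0642
d from post 0.0583 lat 0.0443 z 0.187 rot [ 178.7    0.  -104.4] F [-0.  -0.7 -0.4] t 30.85
```

View pics/w13.png

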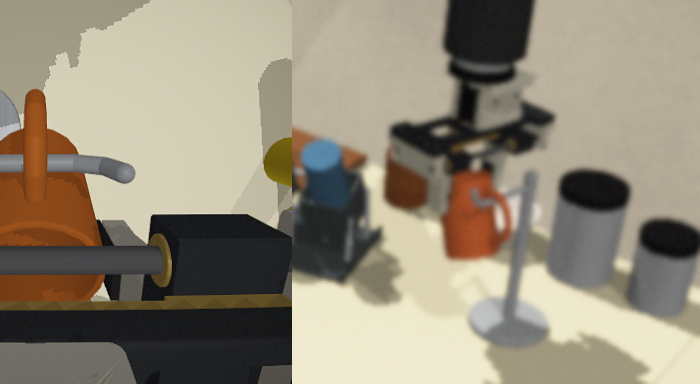

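```bash
python3 -m inch '[{"x":0,"y":0,"z":0.12,"yaw":0},{"x":0,"y":0,"z":0.08,"yaw":0}]' -1 4; python3 -c "
from hk import *
rel()"; python3 -m inch '[{"x":0,"y":0,"z":0,"yaw":0},{"x":0,"y":0,"z":0,"yaw":0},{"x":0,"y":0,"z":0,"yaw":0},{"x":0,"y":0,"z":0,"yaw":0},{"x":0,"y":0,"z":0,"yaw":0}]' 1; python3 -m inch '[{"x":0,"y":0,"z":-0.4,"yaw":0},{"x":0,"y":0,"z":-0.8,"yaw":0},{"x":0,"y":0,"z":-0.8,"yaw":0},{"x":-0.6,"y":0,"z":-0.8,"yaw":0},{"x":-0.9,"y":0,"z":-0.4,"yaw":0}]'; python3 -m inch '[{"x":-0.9,"y":0,"z":0,"yaw":0},{"x":-0.9,"y":0.3,"z":0,"yaw":0},{"x":-0.5,"y":0.5,"z":0,"yaw":0},{"x":0,"y":0,"z":0,"yaw":0},{"x":0,"y":0,"z":0,"yaw":0}]'
python3 - <<'E'
from hk import *
rel()
for k in range(2):
    im,P,i=cloud('side'); hsv=cv2.cvtColor(im,cv2.COLOR_RGB2HSV); m=cv2.inRange(hsv,(3,130,60),(14,255,255))>0
    q=P[m]; q=q[(np.hypot(*(q[:,:2]-S).T)<.2)]; print("mug pts",len(q),q.min(0).round(3),q.max(0).round(3),q.mean(0).round(4))
sc=r.capture('scene')[0]; cv2.imwrite('pics/end.png',np.hstack([cv2.resize(im[100:290,170:440],(400,282)),cv2.resize(sc[110:330,90:370],(400,314))[:282]])[...,::-1])
E
```

```text
time_s: 31.12
tcp_pos: [0.6483, -0.1914, 0.1821]
eef_rot: [178.7, 0.0, -104.4]
contact_force: [-1.3, -2.3, 1.1]
gripper_width: 0.0642
d from post 0.0584 lat 0.0439 z 0.1821 rot [ 178.7    0.  -104.4] F [-1.3 -2.3  1.1] t 31.1167
time_s: 31.53
tcp_pos: [0.6489, -0.1908, 0.1823]
eef_rot: [178.8, 0.1, -104.4]
contact_force: [-0.5, 0.1, 0.0]
gripper_width: 0.0869
time_s: 31.95
tcp_pos: [0.6578, -0.1571, 0.2648]
eef_rot: [178.5, -0.0, -104.6]
contact_force: [1.0, 0.5, 0.7]
gripper_width: 0.0875
time_s: 32.37
tcp_pos: [0.6563, -0.0913, 0.275]
eef_rot: [179.1, 0.2, -104.5]
contact_force: [0.7, 0.0, 0.1]
gripper_width: 0.088
d from post 0.0762 lat 0.1427 z 0.275 rot [ 179.1    0.2 -104.5] F [0.7 0.  0.1] t 32.3667
mug pts 726 [ 0.599 -0.277  0.05 ] [ 0.836 -0.168  0.219] [ 0.6202 -0.2349  0.1686]
mug pts 776 [ 0.594 -0.287  0.116] [ 0.688 -0.181  0.218] [ 0.6186 -0.243   0.1675]
```

View pics/end.png

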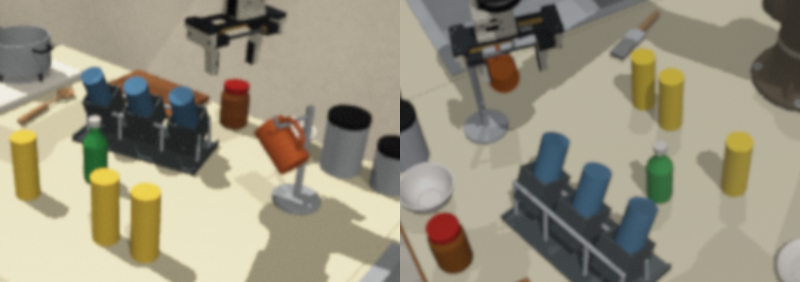

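```bash
Z='[{"x":0,"y":0,"z":0,"yaw":0},{"x":0,"y":0,"z":0,"yaw":0},{"x":0,"y":0,"z":0,"yaw":0},{"x":0,"y":0,"z":0,"yaw":0},{"x":0,"y":0,"z":0,"yaw":0}]'; python3 -m inch '[{"x":-0.3,"y":0.8,"z":-0.3,"yaw":0},{"x":-0.3,"y":0.8,"z":-0.3,"yaw":0},{"x":0,"y":0.8,"z":0,"yaw":0},{"x":0,"y":0.6,"z":0,"yaw":0},{"x":0,"y":0,"z":0,"yaw":0}]'
cat > mm.py <<'E'
from hk import *
im,P,i=cloud('side'); hsv=cv2.cvtColor(im,cv2.COLOR_RGB2HSV); m=cv2.inRange(hsv,(3,130,60),(14,255,255))>0
q=P[m]; q=q[(np.hypot(*(q[:,:2]-S).T)<.13)&(q[:,2]>.06)]; print("mug pts",len(q),np.percentile(q,1,axis=0).round(3),np.percentile(q,99,axis=0).round(3),q.mean(0).round(4))
E
python3 mm.py
for k in 1 2 3 4; do python3 -m inch '[{"x":0,"y":0,"z":0,"yaw":0},{"x":0,"y":0,"z":0,"yaw":0},{"x":0,"y":0,"z":0,"yaw":0},{"x":0,"y":0,"z":0,"yaw":0},{"x":0,"y":0,"z":0,"yaw":0}]' | head -2; python3 mm.py; done
python3 - <<'E'
from hk import *
im,P,i=cloud('scene'); axis(im,P)
import seg
for n in("scene","side"):
    d=np.load(f"pics/{n}0.npz"); im,P,_=cloud(n)
    for nm,lo,hi in(("yel",(20,150,80),(32,255,255)),("green",(50,120,30),(80,255,255))):
        print(n,nm,"before",[c.round(1).tolist() for c,a,q in blobs(n,d["im"],d["P"],lo,hi)],"now",[c.round(1).tolist() for c,a,q in blobs(n,im,P,lo,hi)])
E
```

```text
time_s: 32.93
tcp_pos: [0.5858, -0.0626, 0.2887]
eef_rot: [178.8, 0.0, -105.0]
contact_force: [-0.3, -0.8, -0.3]
gripper_width: 0.0877
mug pts 729 [ 0.6   -0.276  0.126] [ 0.651 -0.186  0.213] [ 0.6198 -0.2358  0.169 ]
time_s: 33.4
tcp_pos: [0.5889, -0.0651, 0.2877]
mug pts 708 [ 0.605 -0.27   0.128] [ 0.652 -0.179  0.213] [ 0.6216 -0.2272  0.1708]
time_s: 33.87
tcp_pos: [0.5892, -0.0652, 0.2868]
mug pts 704 [ 0.603 -0.271  0.128] [ 0.652 -0.182  0.212] [ 0.621  -0.2298  0.17  ]
time_s: 34.33
tcp_pos: [0.5892, -0.0651, 0.287]
mug pts 762 [ 0.598 -0.28   0.124] [ 0.649 -0.187  0.214] [ 0.6183 -0.2405  0.1678]
time_s: 34.8
tcp_pos: [0.5892, -0.0651, 0.2871]
mug pts 798 [ 0.595 -0.288  0.121] [ 0.647 -0.192  0.216] [ 0.6172 -0.247   0.1672]
scene yel before [[260.3, 162.4], [279.1, 178.9], [326.5, 220.0]] now [[259.8, 164.5], [279.1, 178.8], [326.4, 223.3]]
scene green before [[271.4, 235.0]] now [[271.5, 235.0]]
side yel before [[187.0, 210.3], [240.6, 238.2], [267.6, 249.0]] now [[186.8, 210.4], [240.6, 238.2], [267.6, 249.7]]
side green before [[233.8, 200.4]] now [[233.9, 200.5]]
```

```bash
for k in $(seq 1 24); do python3 -m inch '[{"x":0,"y":0,"z":0,"yaw":0},{"x":0,"y":0,"z":0,"yaw":0},{"x":0,"y":0,"z":0,"yaw":0},{"x":0,"y":0,"z":0,"yaw":0},{"x":0,"y":0,"z":0,"yaw":0}]' >/dev/null; [ $k -gt 18 ] && python3 mm.py; done
python3 - <<'E'
from disc import *
s=r.get_state(); print(s["time_s"],s["tcp_pos"],s["contact_force"])
for n in ('scene','side'):
    im,P,i=cloud(n)
    hsv=cv2.cvtColor(im,cv2.COLOR_RGB2HSV); m=(cv2.inRange(hsv,(95,60,20),(118,255,255))>0)
    q=P[m]; q=q[(q[:,2]>.06)&(q[:,2]<.22)]
    for k,(u0,y0) in C.items():
        a=q[(np.abs(q@Y-y0)<.04)&(np.abs(q@U-.64)<.05)]; print(n,k,len(a),"top above floor",np.percentile(a@W-F,98).round(4),"z max",np.percentile(a[:,2],99).round(4))
E
```

```text
mug pts 739 [ 0.6   -0.278  0.126] [ 0.65  -0.186  0.213] [ 0.6188 -0.2375  0.1684]
mug pts 743 [ 0.599 -0.278  0.127] [ 0.65  -0.186  0.213] [ 0.6187 -0.2376  0.1683]
mug pts 743 [ 0.599 -0.278  0.127] [ 0.651 -0.186  0.213] [ 0.6188 -0.2377  0.1684]
mug pts 741 [ 0.6   -0.278  0.126] [ 0.65  -0.186  0.213] [ 0.6189 -0.2375  0.1682]
mug pts 741 [ 0.598 -0.278  0.127] [ 0.649 -0.186  0.214] [ 0.6188 -0.2375  0.1683]
mug pts 735 [ 0.599 -0.278  0.127] [ 0.65  -0.187  0.213] [ 0.6188 -0.2374  0.1684]
45.3 [ 0.58916538 -0.06506456  0.2870282 ] [-0.48949279 -0.09466177  0.22614465]
scene L 758 top above floor 0.1401 z max 0.185
scene M 691 top above floor 0.1401 z max 0.1838
scene R 629 top above floor 0.1392 z max 0.1846
side L 357 top above floor 0.145 z max 0.184
side M 388 top above floor 0.1449 z max 0.1846
side R 412 top above floor 0.1442 z max 0.1848
```

The mug is at rest, and both placed beakers sit level with beaker_c. I'm handing the job in.

```bash
python3 -c "
from plant import r
print(r.close_job())"
```

```text
the job is handed in; nothing more can be done
None
```

Both blue beakers are in the outer pockets, mouth-down and fully home, and the mug hangs by its handle on the hook. I handed the job in at about 45 s.

- **Beakers:** I tilted each one against the counter to match the drainer's lean, then lowered it into its pocket. It touched down at 10–18 N before I let go.
- **First try on the left beaker:** It leaned about 5° too far, so I gripped it again and reseated it flush.
- **First try on the right beaker:** It slid on the counter instead of tilting, and the second try worked.
- **Mug:** I lowered it onto the prong until the hook carried it, then let go. It swung for several seconds, so I waited until it was still.

**Last checks:**
- **Beaker height:** All three beaker tops stand 139–145 mm above the pocket floor. In each camera the two placed beakers match beaker_c within 1 mm. The two cameras differ by about 5 mm, which is calibration bias.
- **Beaker tilt:** After release I measured about 26° on the left and 25° on the right, against about 26° for beaker_c.
- **Mug:** It stayed within 0.3 mm over the last six looks.
- **Other things:** In the side view the soap and yellow beakers have not moved. The scene view showed two of the yellow beakers 2–3 pixels off, probably because the arm or its shadow was in the way. I did not measure the brush, spoon or saucer again.
- **Gripper:** It was clear of everything at the end.

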